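# Load the yellow ink tank and clamp it home

## Task

Stand the yellow ink tank in the empty cradle of the ink dock and let go of it while the dock's clamp is still open. Then swing the clamp over it and press until the tank is fully home on the cradle floor and stays there by itself, feeling for the stop and never forcing it. Leave the other ink tanks and everything else on the table where they are.

Things in the scene. Friction and masses are not known exactly. Their poses are not given: they have to be found in the camera images.
- tank_yellow: Yellow ink tank, a loose box 60 mm long (own x), 30 mm wide (own y), 75 mm tall, about 0.15 kg, standing on the table. The lowest 10 mm is a narrower black nose (50 x 20 mm). Origin at the centre of its underside, z up; the two ends are alike, so it may go into the cradle either way round. Best gripped across its 30 mm width near the top.
- cradle: Black cradle block fixed on the grey ink dock, with an upright pocket. Origin at the centre of the pocket's hard floor, 32 mm above the table; z up, +x points to the clamp's hinge. A sprung orange valve stands 8 mm out of the floor: a tank set in and let go rests on it, its underside 8 mm above this origin. Fully home, the underside meets the floor.
- cradle_mouth (a point): Centre of the pocket's open top, 30 mm above its floor. The pocket is 63.5 mm along the cradle's x and 33.5 mm along its y, with a 3 mm bevel. The valve spring pushes back with 3 N at first and 9 N when the tank is home, and lifts it again unless the clamp holds it. More than 80 N on the cradle through the tank damages it.
- clamp (a joint): Angle (rad) of the dock's blue U-shaped clamp about its level hinge along the cradle's y; grows as it opens. About 1.6: upright, open, as found; about 0: level over the tank. It stays where it is left: the stiff hinge holds even against the valve spring. At the bar, moving it takes about 4 to 7 N, the last of the tank's way home 9 N; 30 N there is too much.
- clamp_bridge (a point): Middle of the top of the crosspiece between the clamp's arms, 100 mm from the hinge, under a black screw knob. The foot below it, 22 mm across, presses on the tank's top. Its screw is set anew each time, up to 6 mm up or down, so the tank comes home at an unknown clamp angle from -0.07 to 0.07: feel for the point where the resistance rises suddenly.
- clamp_bar (a point): Middle of the black round bar, 14 mm thick, that is the clamp's handle; the bar lies along the cradle's y, with 96 mm free between the two side arms. It is 190 mm from the hinge. It can be pinched from above, with the fingers on its two long sides, and can turn between them, or be pushed.
- clamp_hinge (a point): Middle of the clamp's hinge axis, 100 mm from the cradle's origin along the cradle's +x and 85 mm above it. At joint value a the bar lies 190 mm x cos(a) from here towards the cradle's -x and 190 mm x sin(a) higher.
- tank_blue: Blue ink tank of the same shape and size as the yellow one, standing on the table; origin at the centre of its underside. Bystander: must not be pushed away or knocked over.
- tank_red: Red ink tank of the same shape and size as the yellow one, standing on the table; origin at the centre of its underside. Bystander: must not be pushed away or knocked over.
- pen_tin: Round metal tin, 74 mm across and 105 mm tall, with pens reaching about 170 mm; origin at the centre of its underside. Bystander: must not be pushed away or knocked over.
- glue_jar: White jar with a green cap, 66 mm across, 90 mm tall; origin at the centre of its underside. Bystander: must not be pushed away or knocked over.
- tape_roll: Roll of paper tape lying flat, 90 mm across, 24 mm high; origin at the centre of its underside. Bystander: must not be pushed away or knocked over.
- phone: Black phone lying flat, 148 x 72 x 9 mm; origin at the centre of its underside. Bystander: must not be pushed away or knocked over.
- brush: Brush lying flat; origin on the table. Bystander: must not be pushed away or knocked over.

How it is judged:
On the way, in this order (a step that is already met when the one before it is completed fails the run):
1. the yellow tank stands upright in the cradle on the sprung valve, let go, while the clamp is still open (more than 0.8 rad) (horizontal distance between tank_yellow and cradle below 0.005 m and angle between tank_yellow's own z axis and vertical below 0.07 rad and angle between the x axis of tank_yellow and the x axis of cradle, either way round below 0.15 rad and contact force between the fingers and tank_yellow below 0.3 N and linear speed of tank_yellow below 0.02 m/s and z of tank_yellow in the frame of cradle between 0.004 and 0.012 m and value of joint clamp above 0.8 rad), for 0.2 s.
2. the clamp is down over the tank and the tank is home (horizontal distance between tank_yellow and cradle below 0.005 m and angle between tank_yellow's own z axis and vertical below 0.07 rad and angle between the x axis of tank_yellow and the x axis of cradle, either way round below 0.15 rad and z of tank_yellow in the frame of cradle below 0.0015 m and value of joint clamp below 0.15 rad), for 0.2 s.
At the end, for the whole second after the job is handed in: The yellow tank stands in the cradle, upright within 0.07 rad and centred within 5 mm, its underside within 1.5 mm of the cradle floor, at rest and let go, held down by the clamp (angle below 0.15 rad) (all of step 2 and contact force between the fingers and tank_yellow below 0.3 N and linear speed of tank_yellow below 0.02 m/s); the robot touches nothing.
It fails at once if the tank is pushed on the cradle with more than 80 N (contact force between tank_yellow and cradle above 80 N).
It fails at once if another ink tank is moved more than 30 mm (distance of any of tank_blue, tank_red from where it was at the start of the episode above 0.03 m).
It fails at once if another loose thing on the table (tin, jar, tape, phone, brush) is moved more than 30 mm (distance of any of pen_tin, glue_jar, tape_roll, phone, brush from where it was at the start of the episode above 0.03 m).
It also fails if it takes over 72 s, if anything falls off the work surface, if the arm or the gripper's body presses on something with over 40 N, if the wrist force passes 120 N, or if a joint passes its speed limit or range.

## Robot

A 6-joint arm with a two-finger parallel gripper is mounted at the origin on the work surface. World frame = base frame: x ahead of the robot, y to its left, z up, the work surface at z = 0. Lengths are in m, angles in rad, forces in N, time in s.
With the tool pointing down it reaches from about 0.375 to 0.975 m from the base axis. Payload 3.8 kg.
Tool frame: the origin (TCP) lies at the centre of the arm's flange, where the gripper is bolted on; the fingertips stand 173 mm ahead of it and the grasp point (between the pads) lies 155 mm ahead of it (bot.grasp_offset is the distance from the TCP to the grasp point, in m); z points along the fingers, y is the direction in which the jaws open and shut (so a half turn about z gives the same grasp; the last joint's range is limited). The gripper opens to 85 mm and grips with 20 to 120 N. Pads are 22 mm wide; open, the fingers measure 114 mm over their backs; the gripper's body (76 mm by 85 mm) begins 54 mm behind the grasp point. The pads swing forward as they close: fully open they stand 13 mm farther back than shut.
Start: joints at [-1.145, 0.264, 1.604, -0, 1.274, -0.037], TCP at [0.301, -0.604, 0.405] pointing down, gripper open.
Joint ranges: [-2.63, 2.63], [-0.94, 2.18], [0.31, 2.57], [-1.31, 4.45], [0, 2.66], [-2.55, 2.55]. Speed limits (rad/s): [2.57, 2.57, 3.14, 3.14, 3.14, 3.14].

## Interface

Orientations are given as [roll, pitch, yaw] about the fixed x, y, z axes, in that order (R = Rz(yaw) Ry(pitch) Rx(roll)).
In Python, from station import bot, optics, nets gives the robot as it stands.
- The arm moves only by the shell command python3 -m inch 'ROWS'. ROWS is JSON, a list of rows, each a list of 7 numbers: the shift along the tool's x, y, z in m, then the turn, a rotation vector about the tool's x, y, z in rad, then the gripper command: -1 is fully open, 1 is shut, values between are in proportion. A call has 1 to 5 rows; each row is the pose to reach, as a shift and turn from the pose measured when the call began, along the tool's axes at that moment; what a row does not reach only later rows make up. A row lasts 1/8 s, in which the tool goes at most 62.5 mm and 10.7 degrees, less where a joint would pass 70% of its speed; a pose out of reach is approached as far as the arm can. A call with a gripper value outside its range is refused whole. The fingers move at their own pace and stop on an object; the grip force is fixed at half the most. Time passes only in rows, so rows that repeat a pose let the fingers close. It gives the time, the measured TCP pose, the force and the opening at its end, in the units of the state.
- bot.state(): the state, without advancing time (a new reading comes with each control period).
- optics.snapshot(name): name is "scene" or "top"; returns the picture (480x640x3 uint8, red, green, blue); there is no depth.
- optics.get_calibration(name): a dict with "fx", "fy", "cx", "cy" (pixels), "distortion" ([k1, k2, p1, p2, k3] as OpenCV has them; the pictures are not rectified), "xyz" and "orientation" of the camera in the world. Camera axes: x right, y up, looking along -z (the intrinsics and any distortion apply to the point x, -y, -z); pixel columns grow to the right and rows downward; lengths in m; the calibration is good to about 2 mm. A picture is of the moment at which its call begins. get_calibration takes no time and is no camera call.
- bot.close_job(): hands the job in, once; it reports no verdict.
Trained networks look in the newest picture that a camera, given by its name, has taken for a name from the list of things; names that differ only in an ending like _2 or _b are one class to them, and where a whole thing is asked for, a point or a joint stands for the part that bears it (a point fixed in the world has none). Each returns a list of dicts, best first, with "confidence" (0 to 1); they miss things now and then, are a little off and sometimes report something else, mostly with a low value. They report only what shows in the picture. A call takes as long as a camera call.
- nets.masks_of(camera, name): "pixels" (480x640 bool, what is visible of it) and "at" ([column, row] in pixels, amid what is visible of it).
- nets.landmark_of(camera, name): "at" ([column, row] in pixels: a listed point, or the origin of a listed thing).
The state is a dict: "time": time; "joint_pos": joint angles; "qvel": joint speeds; "joint_efforts": joint torques, N m; "ee_pos": TCP position; "tcp_rot": TCP orientation; "ft_force": force on the tool from outside, world axes, zero at the start; "moment": the same for the moment, N m; "finger_gap": opening from 0.0 (shut) to 1.0 (fully open).
Only numpy, scipy, OpenCV 4.12 (cv2) and the standard library are available. Lean on these libraries where they do the work, as an engineer would, in place of code of your own. Each camera call takes 0.05 s, during which the arm holds its last target.

## Working session

There is one attempt and no reset: what is moved stays moved. The work goes in short steps, Python scripts to look and compute and a shell command to move; the robot and the scene stay as the last step left them, time stands still between calls to the robot, and variables do not carry over. Pictures are saved under pics/ and viewed, and the job is handed in when it is done.

```bash
ls; mkdir -p pics; python3 - <<'E'
from station import bot, optics, nets
import cv2
for n in ("scene","top"):
    im=optics.snapshot(n); cv2.imwrite(f"pics/{n}0.png",im[:,:,::-1])
    print(n,optics.get_calibration(n))
    for t in ["tank_yellow","cradle","cradle_mouth","clamp_bridge","clamp_bar","clamp_hinge","tank_blue","tank_red","pen_tin","glue_jar"]:
        r=nets.landmark_of(n,t); print(t,[(x["at"],round(x["confidence"],2)) for x in r[:2]])
print(bot.state())
E
```

```text
pics
scene {'fx': 517.490585312769, 'fy': 517.490585312769, 'cx': 319.445002619757, 'cy': 238.36952527368803, 'distortion': array([-0.01140771,  0.        ,  0.        ,  0.        ,  0.        ]), 'xyz': array([1.41186817, 0.43136699, 1.01918463]), 'orientation': array([ 0.78445314, -0.00462638,  2.0606269 ])}
tank_yellow [([386.9, 292.2], 0.85)]
cradle [([265.4, 229.2], 0.58), ([447.0, 351.3], 0.17)]
cradle_mouth [([260.9, 219.7], 0.67), ([444.9, 348.2], 0.45)]
clamp_bridge [([228.5, 204.0], 0.97)]
clamp_bar [([227.9, 174.6], 0.97), ([195.8, 218.3], 0.47)]
clamp_hinge [([241.7, 228.7], 0.95)]
tank_blue []
tank_red [([441.1, 268.5], 0.88), ([223.6, 181.4], 0.45)]
pen_tin [([445.1, 347.5], 0.72)]
glue_jar [([325.3, 334.6], 0.69), ([444.9, 348.7], 0.28)]
top {'fx': 502.5001826011291, 'fy': 502.5001826011291, 'cx': 322.3535058039316, 'cy': 234.5331427832641, 'distortion': array([0.02190508, 0.        , 0.        , 0.        , 0.        ]), 'xyz': array([ 0.33149245, -0.00158215,  1.27544135]), 'orientation': array([ 0.21426359,  0.00198851, -1.64487321])}
tank_yellow [([237.1, 243.0], 
[... 308 characters left out ...]
36.8], 0.65), ([266.7, 174.7], 0.56)]
{'time': 1.1, 'joint_pos': array([-1.14489532e+00,  2.63910256e-01,  1.60402416e+00, -8.18785756e-06,
        1.27366725e+00, -3.69221522e-02]), 'qvel': array([-0.00069184, -0.0009607 , -0.00123905,  0.00078664, -0.00031451,
        0.00096961]), 'joint_efforts': array([-1.60822910e-03, -5.15079117e+01, -3.67734003e+01, -5.25226205e-04,
        7.99428817e-04, -6.32404038e-06]), 'ee_pos': array([ 0.30135303, -0.60399064,  0.40465973]), 'tcp_rot': array([-3.14158336e+00,  7.49118064e-06,  4.62825555e-01]), 'ft_force': array([-0.64748899,  0.20718729,  0.17103899]), 'moment': array([-0.03565508, -0.02364567,  0.01676056]), 'finger_gap': 1.0026337141371566}
```

View pics/scene0.png

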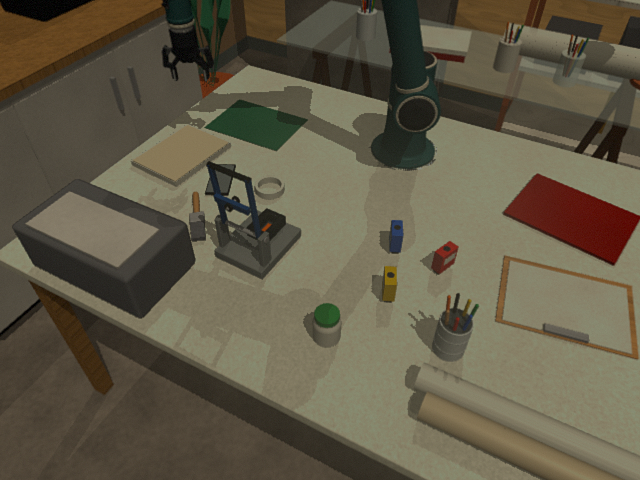

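View pics/top0.png

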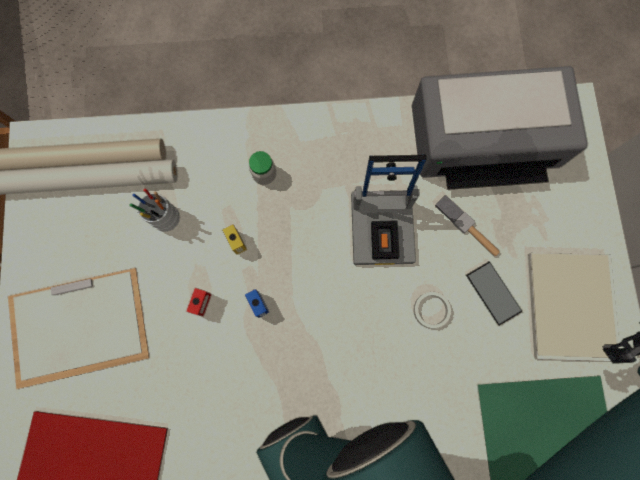

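```bash
cat > H.py <<'E'
import numpy as np, cv2
from scipy.spatial.transform import Rotation as R
from scipy.optimize import least_squares, minimize
from station import bot, optics, nets
CAL={n:optics.get_calibration(n) for n in("scene","top")}
def proj(n,P):
    c=CAL[n]; Rm=R.from_euler('xyz',c['orientation']).as_matrix()
    p=(np.atleast_2d(P)-c['xyz'])@Rm; p=p*[1,-1,-1]
    K=np.array([[c['fx'],0,c['cx']],[0,c['fy'],c['cy']],[0,0,1]])
    return cv2.projectPoints(p.reshape(-1,1,3),np.zeros(3),np.zeros(3),K,c['distortion'])[0].reshape(-1,2)
def ray(n,px):
    c=CAL[n]; Rm=R.from_euler('xyz',c['orientation']).as_matrix()
    K=np.array([[c['fx'],0,c['cx']],[0,c['fy'],c['cy']],[0,0,1]])
    u=cv2.undistortPoints(np.array([[px]],float),K,c['distortion'])[0,0]
    return c['xyz'],Rm@np.array([u[0],-u[1],-1])
def onplane(n,px,z):
    o,d=ray(n,px); return o+d*(z-o[2])/d[2]
def tri(a,b):
    (o1,d1),(o2,d2)=ray("scene",a),ray("top",b)
    s=np.linalg.lstsq(np.c_[d1,-d2],o2-o1,rcond=None)[0]
    p,q=o1+s[0]*d1,o2+s[1]*d2
    return (p+q)/2,np.linalg.norm(p-q)
def box(x,y,yaw,l,w,z0,z1):
    c,s=np.cos(yaw),np.sin(yaw)
    return np.array([[x+c*a*l/2-s*b*w/2,y+s*a*l/2+c*b*w/2,z] for a in(-1,1) for b in(-1,1) for z in(z0,z1)])
def hullmask(n,pts_list,S=4):
    m=np.zeros((480*S,640*S),np.uint8)
    for pts in pts_list:
        h=cv2.convexHull(((proj(n,pts)+.5)*S).astype(np.float32)).astype(np.int32); cv2.fillConvexPoly(m,h,1)
    return m
def tankmask(n,x,y,yaw,z=0,S=4):
    return hullmask(n,[box(x,y,yaw,.06,.03,z+.01,z+.075),box(x,y,yaw,.05,.02,z,z+.01)],S)
E
python3 - <<'E'
from H import *
M={}
for n in("scene","top"):
    im=optics.snapshot(n)
    for t in("tank_yellow","cradle","clamp_bar"):
        r=nets.masks_of(n,t)
        for k,x in enumerate(r[:2]): print(n,t,x['at'],round(x['confidence'],2),x['pixels'].sum())
        if r: M[n,t]=r[0]['pixels']
    c=dict(scene=(200,150,450,360),top=(180,130,440,340))[n]
    v=im[:,:,::-1].copy()
    crop=cv2.resize(v[c[1]:c[3],c[0]:c[2]],None,fx=3,fy=3,interpolation=cv2.INTER_CUBIC)
    cv2.imwrite(f"pics/{n}_crop.png",crop)
np.savez('m.npz',**{a+'__'+b:v for (a,b),v in M.items()})
big={n:cv2.resize(M[n,'tank_yellow'].astype(np.uint8),None,fx=4,fy=4,interpolation=cv2.INTER_NEAREST) for n in("scene","top")}
p0=onplane("top",[237.1,243],0)
print(p0,onplane("scene",[386.9,292.2],0))
def cost(p,ns=("scene","top")):
    s=0
    for n in ns:
        m=tankmask(n,*p); s+=1-(m&big[n]).sum()/(m|big[n]).sum()
    return s
for ns in (("scene","top"),("scene",),("top",)):
    best=min((minimize(cost,[p0[0],p0[1],y],args=(ns,),method='Nelder-Mead',options=dict(initial_simplex=[[p0[0],p0[1],y],[p0[0]+.01,p0[1],y],[p0[0],p0[1]+.01,y],[p0[0],p0[1],y+.3]])) for y in np.arange(0,3.1,.4)),key=lambda r:r.fun)
    print(ns,best.x,best.fun)
L=dict(cradle_mouth=([260.9,219.7],[383.1,236]),cradle=([265.4,229.2],[382.5,242.9]),clamp_bridge=([228.5,204],[391.1,170.4]),clamp_bar=([227.9,174.6],[397.2,154.7]),clamp_hinge=([241.7,228.7],[384.7,191.6]))
for k,(a,b) in L.items(): print(k,*tri(a,b))
E
```

```text
scene tank_yellow [388.1, 283.3] 0.77 492
scene tank_yellow [274.1, 193.2] 0.29 376
scene cradle [266.9, 220.7] 0.91 588
top tank_yellow [234.2, 239.5] 0.6 384
top tank_yellow [393.3, 172.3] 0.48 1501
top cradle [382.7, 241.4] 0.8 995
top cradle [393.6, 172.6] 0.73 1314
top clamp_bar [394.1, 167.3] 0.62 1406
[0.60252276 0.20203536 0.        ] [0.60057917 0.19707054 0.        ]
('scene', 'top') [0.60436059 0.2001776  0.40447962] 0.16243440952821453
('scene',) [0.60668763 0.20040231 0.3881746 ] 0.04399115261735065
('top',) [0.60334742 0.20069622 0.42477817] 0.06554105909439756
cradle_mouth [ 0.58265608 -0.17470751  0.06855471] 0.016732490976590696
cradle [ 0.57226976 -0.17437314  0.02522442] 0.010173184820781766
clamp_bridge [ 0.69881311 -0.1834478   0.21146076] 0.0074610417684111115
clamp_bar [ 0.69781408 -0.17929091  0.30144714] 0.00350700984706217
clamp_hinge [ 0.67747501 -0.17569486  0.11700886] 0.0012964232159450942
```

View pics/scene_crop.png

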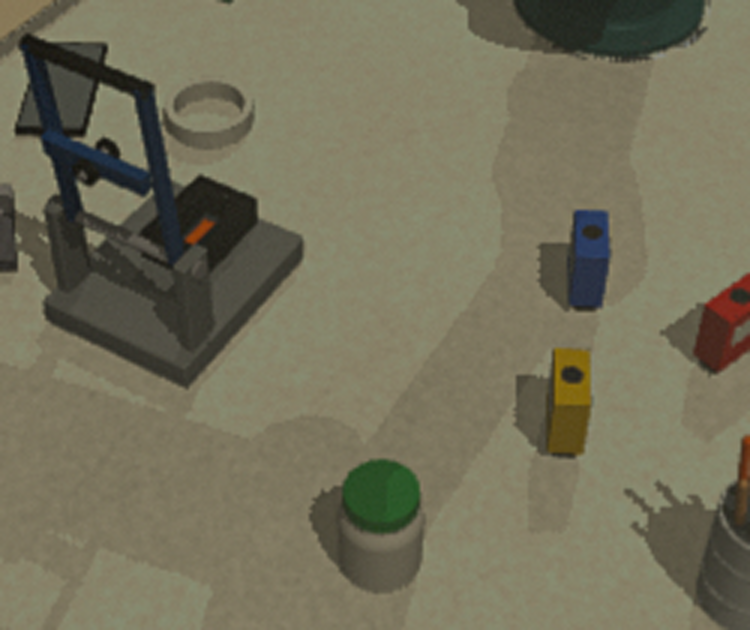

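View pics/top_crop.png

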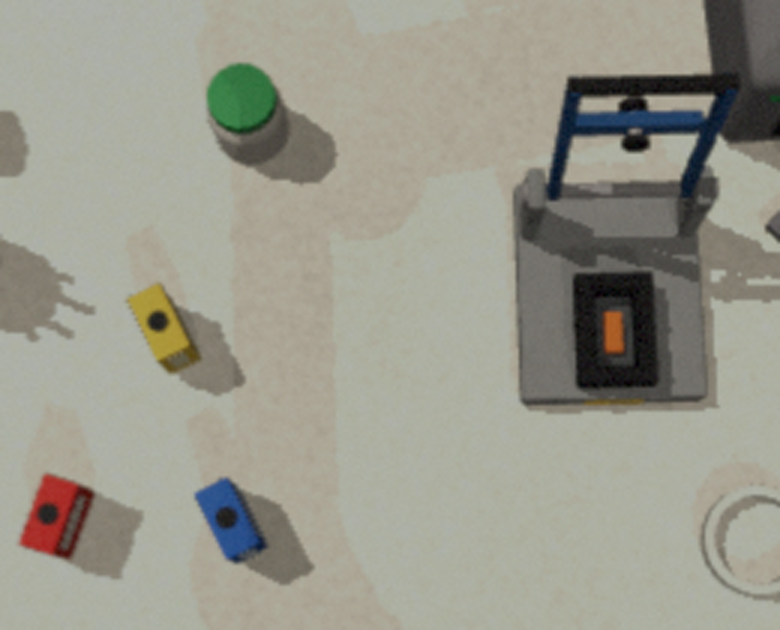

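```bash
python3 - <<'E'
from H import *
for n in("scene","top"):
    im=cv2.imread(f"pics/{n}0.png"); hsv=cv2.cvtColor(im,cv2.COLOR_BGR2HSV)
    x0,y0,x1,y1=dict(scene=(245,205,295,240),top=(365,215,405,265))[n]
    sub=hsv[y0:y1,x0:x1]; o=((sub[...,0]<18)&(sub[...,1]>130)&(sub[...,2]>100))
    ys,xs=np.nonzero(o); c=[xs.mean()+x0,ys.mean()+y0]; print(n,'orange',c,o.sum(),onplane(n,c,.04))
    if n=="top":
        rect=cv2.minAreaRect(np.c_[xs+x0,ys+y0].astype(np.float32)); print('or rect',rect)
        blk=(sub[...,2]<45).astype(np.uint8); blk=blk|o
        nl,lab,st,ce=cv2.connectedComponentsWithStats(blk); k=1+st[1:,4].argmax()
        cnt=max(cv2.findContours((lab==k).astype(np.uint8),cv2.RETR_EXTERNAL,cv2.CHAIN_APPROX_NONE)[0],key=len)
        r=cv2.minAreaRect(cnt.reshape(-1,2).astype(np.float32)+[x0,y0]); print('blk',r,st[k])
        for p in cv2.boxPoints(r): print(p,onplane(n,p,.062))
        print('centre',onplane(n,r[0],.062))
# fit dock by landmarks
L=dict(clamp_bridge=([228.5,204],[391.1,170.4]),clamp_bar=([227.9,174.6],[397.2,154.7]),clamp_hinge=([241.7,228.7],[384.7,191.6]),valve=None)
E
python3 - <<'E'
import cv2
im=cv2.imread('pics/top0.png')[205:270,345:425]
cv2.imwrite('pics/top_dock.png',cv2.resize(im,None,fx=9,fy=9,interpolation=cv2.INTER_NEAREST))
E
```

```text
scene orange [np.float64(266.05882352941177), np.float64(226.88235294117646)] 34 [ 0.57740782 -0.17372719  0.04      ]
top orange [np.float64(384.04761904761904), np.float64(240.22619047619048)] 84 [ 0.57367888 -0.17227657  0.04      ]
or rect ((384.0, 240.5), (13.0, 6.0), 90.0)Traceback (most recent call last):
  File "<stdin>", line 12, in <module>
cv2.error: OpenCV(4.12.0) /io/opencv/modules/imgproc/src/convhull.cpp:143: error: (-215:Assertion failed) total >= 0 && (depth == CV_32F || depth == CV_32S) in function 'convexHull'
```

View pics/top_dock.png

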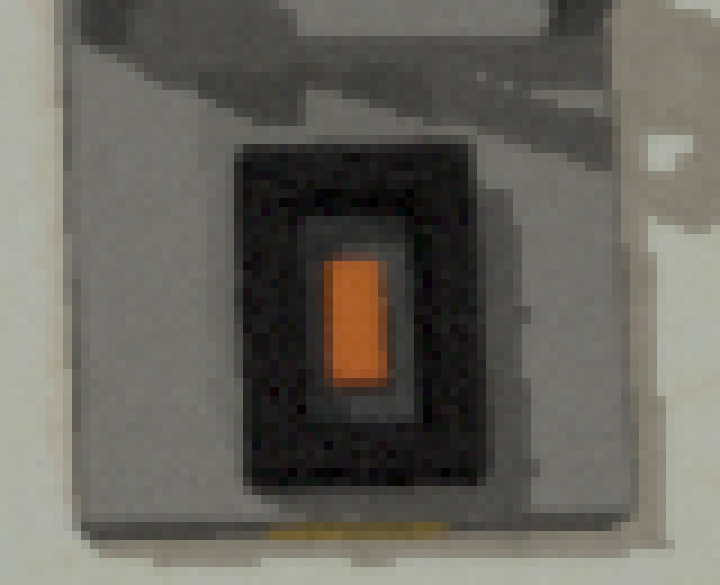

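```bash
python3 - <<'E'
from H import *
def P(u,v,z): return onplane("top",[345+u/9-.5,205+v/9-.5],z)
for a,b,z in [((237,146),(248,487),.062),((468,146),(485,482),.062),((62,40),(80,520),.022),((612,40),(630,515),.022),((80,520),(630,515),.022),((248,487),(485,482),.062),((237,146),(468,146),.062)]:
    p,q=P(*a,z),P(*b,z); d=p-q; print(p.round(4),q.round(4),np.hypot(*d[:2]).round(4),np.arctan2(d[1],d[0]).round(3))
print("ctr",np.mean([P(*a,.062) for a in [(237,146),(468,146),(485,482),(248,487)]],0))
# landmark fit: x,y,yaw,a
L=dict(bridge=([228.5,204],[391.1,170.4]),bar=([227.9,174.6],[397.2,154.7]),hinge=([241.7,228.7],[384.7,191.6]),valve=([266.06,226.9],[384.05,240.2]))
def pts(p):
    x,y,w,a=p; e=np.array([np.cos(w),np.sin(w),0]); z=np.array([0,0,1.]); o=np.array([x,y,.032])
    h=o+.1*e+.085*z; u=-np.cos(a)*e+np.sin(a)*z
    return dict(hinge=h,bar=h+.19*u,bridge=h+.1*u,valve=o+.008*z)
def f(p):
    Q=pts(p); r=[]
    for k,(s,t) in L.items(): r+=list(proj("scene",Q[k])[0]-s)+list(proj("top",Q[k])[0]-t)
    return r
s=least_squares(f,[.575,-.173,0,1.6],loss='soft_l1'); print(s.x); print(np.round(s.fun.reshape(-1,4),1))
E
```

```text
[ 0.6211 -0.1415  0.062 ] [ 0.5259 -0.1354  0.062 ] 0.0954 -0.063
[ 0.6163 -0.205   0.062 ] [ 0.5225 -0.1997  0.062 ] 0.094 -0.056
[ 0.6655 -0.099   0.022 ] [ 0.5264 -0.092   0.022 ] 0.1392 -0.05
[ 0.6537 -0.2561  0.022 ] [ 0.5165 -0.2457  0.022 ] 0.1376 -0.076
[ 0.5264 -0.092   0.022 ] [ 0.5165 -0.2457  0.022 ] 0.154 1.506
[ 0.5259 -0.1354  0.062 ] [ 0.5225 -0.1997  0.062 ] 0.0644 1.518
[ 0.6211 -0.1415  0.062 ] [ 0.6163 -0.205   0.062 ] 0.0637 1.496
ctr [ 0.5714289  -0.17039926  0.062     ]
[ 0.57748459 -0.17289163 -0.04392154  1.69573142]
[[ 5.5 -2.6 -0.4  2.4]
 [-1.5 -0.7 -1.1 -1.7]
 [-0.3 -0.2  0.9 -0.2]
 [ 0.2  0.1  0.1 -1.5]]
```

```bash
cat > D.py <<'E'
import sys; from H import *
def d(x,y,z,yaw):
    s=bot.state(); Rm=R.from_euler('xyz',s['tcp_rot'])
    t=Rm.inv().apply(np.array([x,y,z])-s['ee_pos']); r=(Rm.inv()*R.from_euler('xyz',[np.pi,0,yaw])).as_rotvec()
    print('t',round(s['time'],2),'pos',s['ee_pos'].round(4),'yaw',s['tcp_rot'].round(3),'F',s['ft_force'].round(2),'gap',round(s['finger_gap'],3)); print('shift',t.round(4),'rot',r.round(4))
if __name__=="__main__": d(*map(float,sys.argv[1:5]))
E
python3 D.py .605 .2005 .35 .41; python3 D.py .45 -.175 .38 .41
```

```text
t 1.5 pos [ 0.3014 -0.604   0.4047] yaw [3.142 0.    0.463] F [-0.81 -0.49 -0.08] gap 0.999
shift [ 0.6309 -0.5843  0.0547] rot [0.     0.     0.0528]
t 1.5 pos [ 0.3014 -0.604   0.4047] yaw [3.142 0.    0.463] F [-0.81 -0.49 -0.08] gap 0.999
shift [ 0.3245 -0.3175  0.0247] rot [0.     0.     0.0528]
```

```bash
python3 -m inch '[[0.045,-0.042,0,0,0,0,-1],[0.09,-0.084,0,0,0,0.02,-1],[0.135,-0.126,0,0,0,0.04,-1],[0.18,-0.168,0,0,0,0.05,-1],[0.225,-0.21,0,0,0,0.05,-1]]' && python3 D.py .605 .2005 .35 .41
```

```text
time: 2.12
ee_pos: [0.4093, -0.3138, 0.405]
tcp_rot: [3.141, -0.001, 0.412]
ft_force: [1.5, 0.4, -0.0]
finger_gap: 0.999
t 2.12 pos [ 0.4093 -0.3138  0.405 ] yaw [ 3.141e+00 -1.000e-03  4.120e-01] F [ 1.51  0.4  -0.02] gap 0.999
shift [ 0.3854 -0.3928  0.0549] rot [ 0.0008 -0.0007  0.0022]
```

```bash
python3 -m inch '[[0.045,-0.042,0,0,0,0,-1],[0.09,-0.084,0,0,0,0,-1],[0.135,-0.126,0,0,0,0,-1],[0.18,-0.168,0,0,0,0,-1],[0.225,-0.21,0,0,0,0,-1]]' && python3 D.py .605 .2005 .35 .41
```

```text
time: 2.75
ee_pos: [0.5317, -0.0292, 0.4054]
tcp_rot: [3.14, -0.002, 0.412]
ft_force: [1.0, -0.6, 0.3]
finger_gap: 1.002
t 2.75 pos [ 0.5317 -0.0292  0.4054] yaw [ 3.14e+00 -2.00e-03  4.12e-01] F [ 1.01 -0.55  0.26] gap 1.002
shift [ 0.1591 -0.1812  0.0554] rot [ 0.0016 -0.0016  0.0024]
```

```bash
python3 -m inch '[[0.045,-0.042,0.015,0,0,0,-1],[0.09,-0.09,0.03,0,0,0,-1],[0.125,-0.14,0.045,0,0,0,-1],[0.159,-0.181,0.055,0.0016,-0.0016,0.002,-1],[0.159,-0.181,0.055,0.0016,-0.0016,0.002,-1]]' && python3 D.py .605 .2005 .213 .41; python3 - <<'E'
from H import *
for n in("scene","top"):
    im=optics.snapshot(n); cv2.imwrite(f"pics/{n}1.png",im[:,:,::-1])
v=cv2.imread("pics/scene1.png")[180:340,300:500]; cv2.imwrite("pics/s1c.png",cv2.resize(v,None,fx=4,fy=3.5,interpolation=cv2.INTER_CUBIC))
E
```

```text
time: 3.38
ee_pos: [0.6049, 0.2041, 0.3488]
tcp_rot: [-3.14, 0.002, 0.415]
ft_force: [-0.2, 0.0, -0.1]
finger_gap: 1.0
t 3.38 pos [0.6049 0.2041 0.3488] yaw [-3.14e+00  2.00e-03  4.15e-01] F [-0.21  0.01 -0.09] gap 1.0
shift [-0.0012  0.0035  0.1358] rot [-0.0012  0.0016  0.0053]
```

View pics/s1c.png

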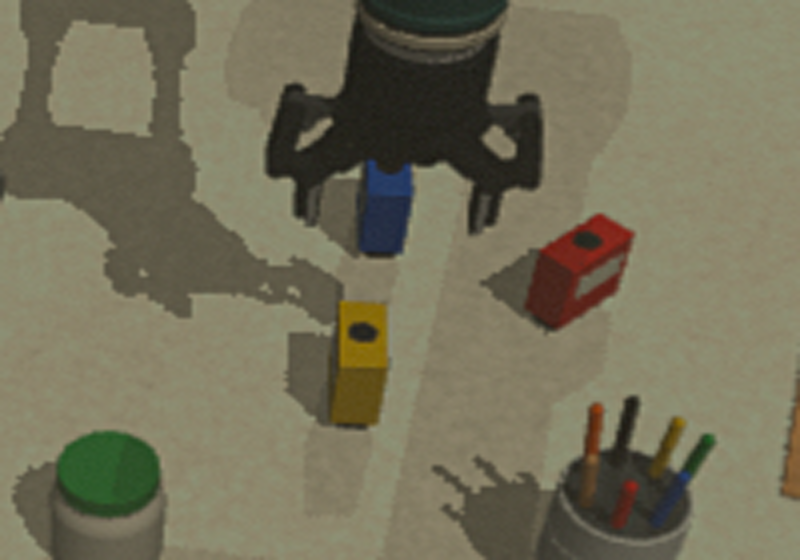

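```bash
python3 - <<'E'
from H import *
c=np.array([.6049,.2041]); j=np.array([-np.sin(.415),np.cos(.415)])
for s in(-1,1): print(proj("scene",[*(c+j*s*.046),.348-.160]))
for z in(0,.075,.19): print(proj("scene",[.605,.2005,z]))
E
```

```text
[[376.68317716 240.80524605]]
[[417.62025589 243.10840742]]
[[387.47705068 293.91281116]]
[[390.51738002 274.32379155]]
[[395.71123969 240.82109257]]
```

```bash
python3 -m inch '[[-0.001,0.0035,0.05,-0.001,0.0015,0,-1],[-0.001,0.0035,0.09,-0.001,0.0015,0,-1],[-0.001,0.0035,0.12,-0.001,0.0015,0,-1],[-0.001,0.0035,0.136,-0.001,0.0015,0,-1],[-0.001,0.0035,0.136,-0.001,0.0015,0,-1]]' && python3 -m inch '[[0,0,0,0,0,0,1],[0,0,0,0,0,0,1],[0,0,0,0,0,0,1],[0,0,0,0,0,0,1],[0,0,0,0,0,0,1]]' && python3 D.py .605 .2005 .36 -.06
```

```text
time: 4.1
ee_pos: [0.6048, 0.1958, 0.2134]
tcp_rot: [3.14, 0.002, 0.411]
ft_force: [-0.2, 0.2, 0.8]
finger_gap: 1.003
time: 4.72
ee_pos: [0.6054, 0.1961, 0.2145]
tcp_rot: [3.14, -0.0, 0.411]
ft_force: [0.2, -0.0, 5.9]
finger_gap: 0.343
t 4.72 pos [0.6054 0.1961 0.2145] yaw [ 3.14  -0.     0.411] F [ 0.24 -0.05  5.92] gap 0.343
shift [ 0.0015 -0.004  -0.1455] rot [ 0.0014 -0.0006  0.4709]
```

```bash
python3 -m inch '[[0,0,-0.03,0,0,0,1],[0,0,-0.08,0,0,0,1],[0,0,-0.12,0,0,0,1],[0,0,-0.14,0,0,0.1,1],[0,0,-0.145,0,0,0.25,1]]' && python3 D.py .5755 -.1725 .35 -.06
```

```text
time: 5.35
ee_pos: [0.6055, 0.1964, 0.3613]
tcp_rot: [3.14, -0.003, 0.157]
ft_force: [0.2, -0.4, -2.0]
finger_gap: 0.342
t 5.35 pos [0.6055 0.1964 0.3613] yaw [ 3.14e+00 -3.00e-03  1.57e-01] F [ 0.23 -0.37 -1.95] gap 0.342
shift [-0.0872  0.3597  0.0114] rot [ 0.0008 -0.0034  0.2166]
```

```bash
python3 -m inch '[[-0.02,0.05,0,0,0,0.06,1],[-0.04,0.11,0,0,0,0.12,1],[-0.06,0.17,0,0,0,0.18,1],[-0.07,0.23,0,0,-0.003,0.217,1],[-0.08,0.28,0.005,0,-0.003,0.217,1]]' && python3 D.py .574 -.1725 .34 -.06
```

```text
time: 5.98
ee_pos: [0.5696, -0.0947, 0.3561]
tcp_rot: [3.141, -0.0, -0.061]
ft_force: [-0.1, -0.2, -1.2]
finger_gap: 0.342
t 5.97 pos [ 0.5696 -0.0947  0.3561] yaw [ 3.141 -0.    -0.061] F [-0.09 -0.18 -1.23] gap 0.342
shift [0.0092 0.0773 0.0161] rot [ 0.0009 -0.0004 -0.0013]
```

```bash
python3 -m inch '[[0.005,0.04,0.005,0,0,0,1],[0.009,0.065,0.01,0,0,0,1],[0.009,0.0775,0.016,0.001,0,-0.001,1],[0.009,0.0775,0.016,0.001,0,-0.001,1],[0.009,0.0775,0.016,0.001,0,-0.001,1]]' && python3 D.py .574 -.1725 .34 -.06;  python3 - <<'E'
from H import *
for n in("scene","top"):
    im=optics.snapshot(n); cv2.imwrite(f"pics/{n}2.png",im[:,:,::-1])
    r=nets.masks_of(n,"tank_yellow")
    for x in r[:2]: print(n,x['at'],x['confidence'],x['pixels'].sum())
    if r: np.save(f"ym_{n}.npy",r[0]['pixels'])
a=cv2.imread("pics/scene2.png")[140:280,200:330];b=cv2.imread("pics/top2.png")[150:290,320:450]
cv2.imwrite("pics/c2.png",np.hstack([cv2.resize(k,(400,430),interpolation=cv2.INTER_NEAREST) for k in(a,b)]))
E
```

```text
time: 6.6
ee_pos: [0.5738, -0.1717, 0.3399]
tcp_rot: [-3.141, 0.0, -0.06]
ft_force: [0.3, -0.7, -0.9]
finger_gap: 0.34
t 6.6 pos [ 0.5738 -0.1717  0.3399] yaw [-3.141  0.    -0.06 ] F [ 0.31 -0.68 -0.86] gap 0.34
shift [ 0.0003  0.0008 -0.0001] rot [-0.0007  0.0001  0.0005]
scene [260.6, 195.0] 0.91 428
top [386.2, 235.4] 0.72 158
top [157.8, 210.2] 0.66 1287
```

View pics/c2.png

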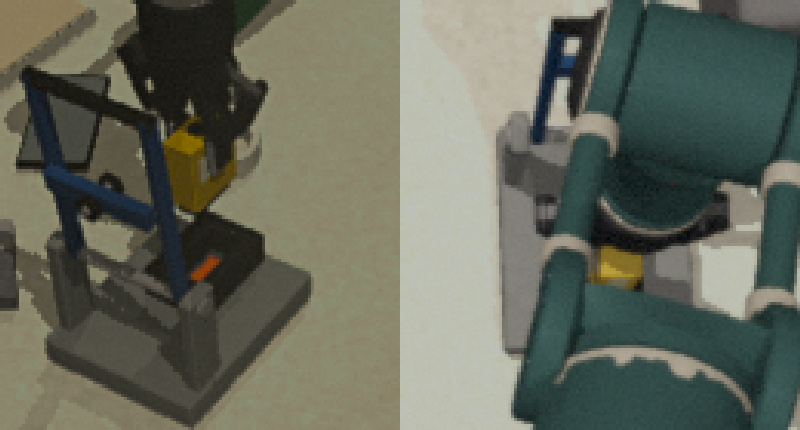

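```bash
python3 - <<'E'
from H import *
im=cv2.imread("pics/scene2.png"); hsv=cv2.cvtColor(im,cv2.COLOR_BGR2HSV)
m=((hsv[...,0]>18)&(hsv[...,0]<35)&(hsv[...,1]>150)&(hsv[...,2]>60))
sub=np.zeros_like(m); sub[170:225,250:290]=m[170:225,250:290]
ys,xs=np.nonzero(sub); print(xs.min(),xs.max(),ys.min(),ys.max(),sub.sum())
print('left',[ (xs[ys==y].min(),y) for y in range(ys.min(),ys.max()+1,3)])
print('right',[ (xs[ys==y].max(),y) for y in range(ys.min(),ys.max()+1,3)])
print('bot',[ (x,ys[xs==x].max()) for x in range(xs.min(),xs.max()+1,2)])
b=box(.5752,-.1718,-.06,.06,.03,.1354,.2004); print(np.c_[b,proj("scene",b)].round(3))
v=cv2.resize(im[165:225,240:290],None,fx=10,fy=10,interpolation=cv2.INTER_NEAREST)
def poly(b,col):
    q=((proj("scene",b)+.5-[240,165])*10).astype(int)
    for i in range(8):
        for k in(1,2,4):
            if not i&k: cv2.line(v,tuple(map(int,q[i])),tuple(map(int,q[i|k])),col,1)
poly(b,(0,0,255)); cv2.imwrite("pics/ov.png",v)
E
```

```text
253 276 178 208 355
left [(np.int64(262), 178), (np.int64(258), 181), (np.int64(254), 184), (np.int64(253), 187), (np.int64(253), 190), (np.int64(254), 193), (np.int64(255), 196), (np.int64(255), 199), (np.int64(256), 202), (np.int64(256), 205), (np.int64(262), 208)]
right [(np.int64(264), 178), (np.int64(260), 181), (np.int64(265), 184), (np.int64(275), 187), (np.int64(265), 190), (np.int64(276), 193), (np.int64(276), 196), (np.int64(273), 199), (np.int64(270), 202), (np.int64(267), 205), (np.int64(264), 208)]
bot [(253, np.int64(190)), (255, np.int64(200)), (257, np.int64(206)), (259, np.int64(206)), (261, np.int64(207)), (263, np.int64(208)), (265, np.int64(207)), (267, np.int64(205)), (269, np.int64(203)), (271, np.int64(201)), (273, np.int64(199)), (275, np.int64(197))]
[[ 5.44000e-01 -1.85000e-01  1.35000e-01  2.66673e+02  1.91885e+02]
 [ 5.44000e-01 -1.85000e-01  2.00000e-01  2.64963e+02  1.72343e+02]
 [ 5.46000e-01 -1.55000e-01  1.35000e-01  2.75977e+02  1.95760e+02]
 [ 5.46000e-01 -1.55000e-01  2.00000e-01  2.74577e+02  1.76189e+02]
 [ 6.04000e-01 -1.89000e-01  1.35000e-01  2.53086e+02  2.04621e+02]
 [ 6.04000e-01 -1.89000e-01  2.00000e-01  2.50843e+02  1.84983e+02]
 [ 6.06000e-01 -1.59000e-01  1.35000e-01  2.62530e+02  2.08709e+02]
 [ 6.06000e-01 -1.59000e-01  2.00000e-01  2.60607e+02  1.89047e+02]]
```

View pics/ov.png

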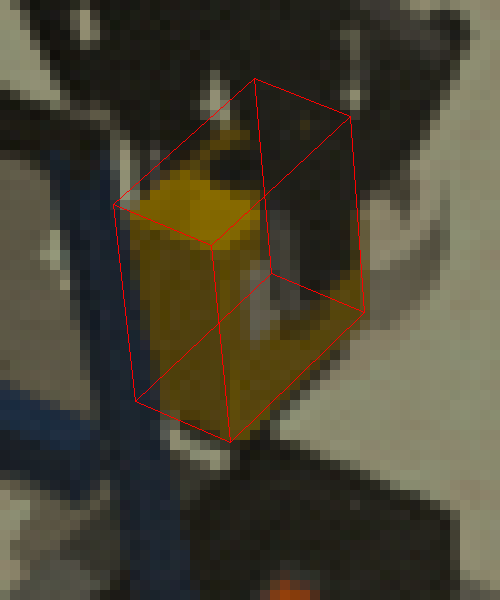

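```bash
python3 - <<'E'
from H import *
obs={(1,1,.075):(263.1,189.3),(1,-1,.075):(252.7,187.0),(1,1,.01):(262.9,208.5),(-1,1,.01):(276.1,195.8)}
def pose(p,z=.1254):
    x,y,r,t=p[:4]; z=z+(p[4] if len(p)>4 else 0); Rm=R.from_euler('z',-.06)*R.from_euler('xy',[r,t])
    return lambda q: Rm.apply(q)+[x,y,z]
def f(p):
    T=pose(p); return np.concatenate([proj("scene",T([a*.03,b*.015,h]))[0]-o for (a,b,h),o in obs.items()])
for p0 in([.575,-.172,0,0],[.575,-.172,0,0,0]):
    s=least_squares(f,p0); print(s.x.round(4),s.fun.round(2))
im=cv2.imread("pics/scene2.png")
v=cv2.resize(im[165:225,240:290],None,fx=10,fy=10,interpolation=cv2.INTER_CUBIC)
T=pose(s.x)
q=((proj("scene",T(np.array([[a*.03,b*.015,h] for a in(-1,1) for b in(-1,1) for h in(.01,.075)])))+.5-[240,165])*10).astype(int)
for i in range(8):
    for k in(1,2,4):
        if not i&k: cv2.line(v,tuple(map(int,q[i])),tuple(map(int,q[i|k])),(0,0,255),1)
cv2.imwrite("pics/ov2.png",v)
E
```

```text
[ 0.5736 -0.1722 -0.0824  0.0165] [-0.48  1.06  0.08 -1.47  0.12  0.44  0.31 -0.08]
[ 0.5287 -0.2034 -0.0434  0.0041 -0.0477] [-0.74  0.91  0.36 -1.02  0.43 -0.12 -0.04  0.23]
```

View pics/ov2.png

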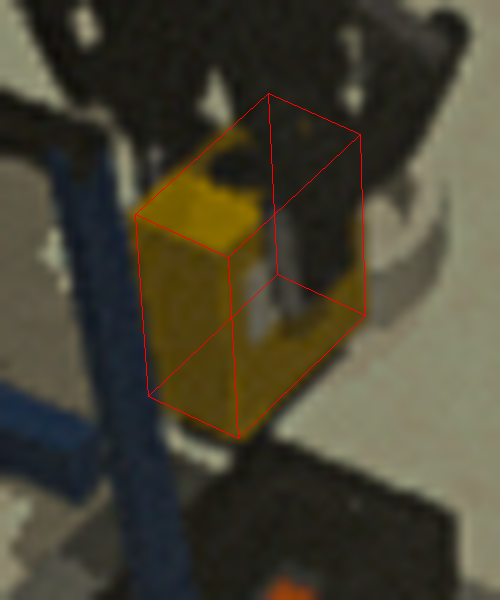

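```bash
python3 -m inch '[[0.001,0.006,0,0.025,0,0,1],[0.002,0.012,0,0.05,0,0,1],[0.0036,0.0184,0,0.08,0,0,1],[0.0036,0.0184,0,0.08,0,0,1],[0.0036,0.0184,0,0.08,0,0,1]]'; python3 - <<'E'
from H import *
s=bot.state(); print(s['ee_pos'],s['tcp_rot'])
im=optics.snapshot("scene"); cv2.imwrite("pics/scene3.png",im[:,:,::-1])
v=cv2.resize(im[165:245,240:300,::-1],None,fx=7,fy=7,interpolation=cv2.INTER_CUBIC)
def poly(b,col):
    q=((proj("scene",b)+.5-[240,165])*7).astype(int)
    for i in range(8):
        for k in(1,2,4):
            if not i&k: cv2.line(v,tuple(map(int,q[i])),tuple(map(int,q[i|k])),col,1)
v0=v.copy()
poly(box(.5772,-.1735,-.06,.06,.03,.1354,.2004),(0,0,255))
poly(box(.578,-.173,-.06,.0635,.0335,.032,.062),(0,255,0))
poly(box(.578,-.173,-.06,.086,.058,.022,.062),(255,255,0))
cv2.imwrite("pics/ov3.png",np.hstack([v0,v])[:600,:800])
E
```

```text
time: 7.42
ee_pos: [0.5764, -0.1906, 0.3404]
tcp_rot: [-3.061, -0.001, -0.06]
ft_force: [0.0, 1.1, -1.6]
finger_gap: 0.341
[ 0.57643767 -0.19061043  0.3403851 ] [-3.06138568e+00 -7.33169816e-04 -5.96458636e-02]
```

View pics/ov3.png

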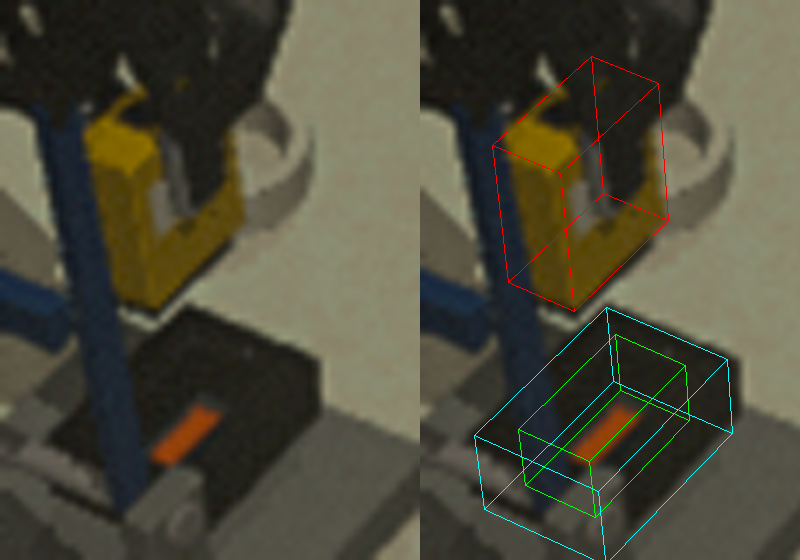

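```bash
python3 - <<'E'
import cv2,numpy as np
o=[]
for f in("scene2","scene3"):
    im=cv2.imread(f"pics/{f}.png")[172:215,245:282]
    im=np.clip(im.astype(float)*1.8,0,255).astype(np.uint8)
    o.append(cv2.resize(im,None,fx=10.8,fy=13,interpolation=cv2.INTER_NEAREST)[:560])
cv2.imwrite("pics/z3.png",np.hstack(o)[:, :800])
E
```

```text
(no output)
```

View pics/z3.png

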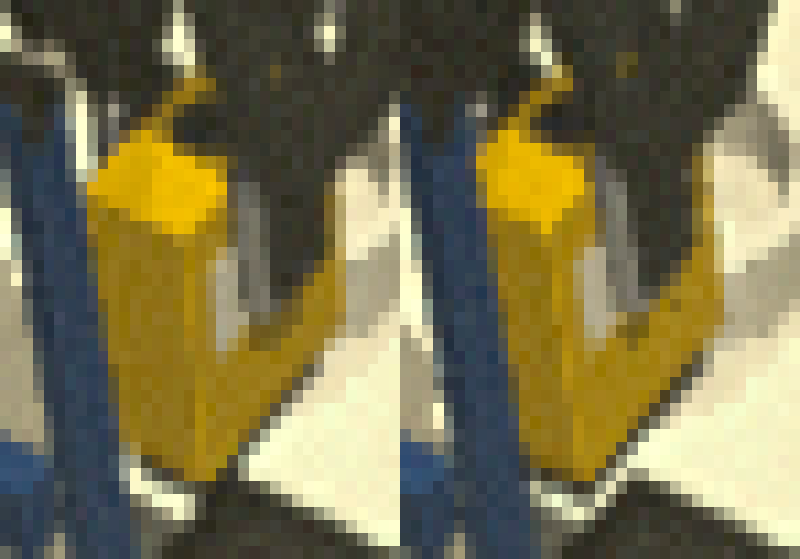

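```bash
python3 - <<'E'
from H import *
def om(n):
    im=cv2.imread(f"pics/{n}0.png"); hsv=cv2.cvtColor(im,cv2.COLOR_BGR2HSV)
    m=(hsv[...,0]<18)&(hsv[...,1]>120)&(hsv[...,2]>80); o=np.zeros((480,640),np.uint8)
    x0,y0,x1,y1=dict(scene=(250,210,290,240),top=(370,220,400,260))[n]; o[y0:y1,x0:x1]=m[y0:y1,x0:x1]; return o
S=8
def up(m): return cv2.resize(m,None,fx=S,fy=S,interpolation=cv2.INTER_NEAREST)
obs={n:up(om(n)) for n in("scene","top")}
def model(n,x,y,l,w,yaw=-.06):
    m=hullmask(n,[box(x,y,yaw,l,w,.032,.04)],S)
    for L,W,z in((.0635,.0335,.059),(.0695,.0395,.062)): m&=hullmask(n,[box(x,y,yaw,L,W,z,z+1e-4)],S)
    return m
def cost(p,n,l,w):
    m=model(n,*p,l,w); return 1-(m&obs[n]).sum()/max(1,(m|obs[n]).sum())
for n in("scene","top"):
    for l,w in((.03,.014),(.03,.016),(.032,.014),(.028,.014)):
        r=min((minimize(cost,[a,b],args=(n,l,w),method='Nelder-Mead',options=dict(initial_simplex=[[a,b],[a+.004,b],[a,b+.004]],xatol=1e-4)) for a in(.573,.579) for b in(-.170,-.175)),key=lambda r:r.fun)
        print(n,l,w,r.x.round(4),round(r.fun,3))
E
python3 D.py .577 -.1735 .34 -.06
```

```text
scene 0.03 0.014 [ 0.5766 -0.1722] 0.164
scene 0.03 0.016 [ 0.5769 -0.1717] 0.169
scene 0.032 0.014 [ 0.577  -0.1724] 0.156
scene 0.028 0.014 [ 0.5768 -0.1724] 0.181
top 0.03 0.014 [ 0.5736 -0.1724] 0.202
top 0.03 0.016 [ 0.572  -0.1725] 0.132
top 0.032 0.014 [ 0.5746 -0.1722] 0.155
top 0.028 0.014 [ 0.5739 -0.1721] 0.248
t 7.47 pos [ 0.5765 -0.1904  0.3404] yaw [-3.061e+00 -1.000e-03 -5.900e-02] F [ 0.02 -0.44 -1.71] gap 0.345
shift [-0.0005 -0.0169  0.0018] rot [-0.0802 -0.0008  0.0007]
```

```bash
python3 -m inch '[[-0.001,-0.008,0.001,-0.04,0,0,1],[-0.001,-0.0166,0.002,-0.08,-0.001,0,1],[-0.001,-0.0166,0.02,-0.08,-0.001,0,1],[-0.001,-0.0166,0.04,-0.08,-0.001,0,1],[-0.001,-0.0166,0.04,-0.08,-0.001,0,1]]'; python3 D.py .5763 -.1731 .2745 -.06; python3 - <<'E'
from H import *
im=optics.snapshot("scene"); cv2.imwrite("pics/scene4.png",im[:,:,::-1])
v=im[180:240,240:300,::-1]; v=np.clip(v.astype(float)*1.8,0,255).astype(np.uint8)
cv2.imwrite("pics/z4.png",cv2.resize(v,None,fx=10,fy=10,interpolation=cv2.INTER_NEAREST))
E
```

```text
time: 8.1
ee_pos: [0.5751, -0.1703, 0.298]
tcp_rot: [-3.139, 0.007, -0.059]
ft_force: [-0.4, 0.6, -0.8]
finger_gap: 0.34
t 8.1 pos [ 0.5751 -0.1703  0.298 ] yaw [-3.139  0.007 -0.059] F [-0.38  0.61 -0.81] gap 0.34
shift [0.0015 0.0028 0.0235] rot [-0.0022  0.0068  0.0006]
```

View pics/z4.png

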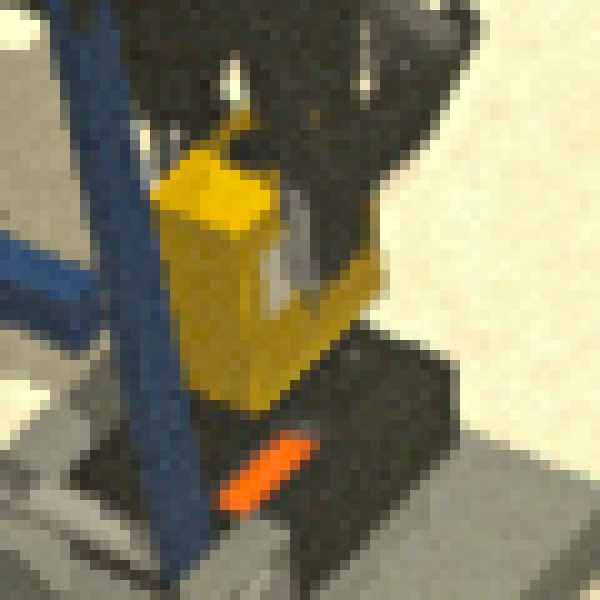

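```bash
python3 -m inch '[[0.0015,0.0028,0,-0.002,0.0068,0,1],[0.0015,0.0028,0.005,-0.002,0.0068,0,1],[0.0015,0.0028,0.015,-0.002,0.0068,0,1],[0.0015,0.0028,0.0235,-0.002,0.0068,0,1],[0.0015,0.0028,0.0235,-0.002,0.0068,0,1]]'; python3 D.py .5763 -.1731 .2545 -.06
```

```text
time: 8.78
ee_pos: [0.5764, -0.1732, 0.2745]
tcp_rot: [-3.141, 0.0, -0.059]
ft_force: [0.1, -0.7, -0.7]
finger_gap: 0.347
t 8.78 pos [ 0.5764 -0.1732  0.2745] yaw [-3.141  0.    -0.059] F [ 0.1  -0.75 -0.71] gap 0.347
shift [-0.0001 -0.0001  0.02  ] rot [-0.0002  0.      0.0005]
```

```bash
python3 -m inch '[[0,0,0.003,0,0,0,1],[0,0,0.006,0,0,0,1],[0,0,0.008,0,0,0,1],[0,0,0.008,0,0,0,1]]'; python3 D.py .5763 -.1731 .2545 -.06
```

```text
time: 9.28
ee_pos: [0.5764, -0.1732, 0.2666]
tcp_rot: [-3.141, -0.0, -0.06]
ft_force: [-0.1, -0.2, -1.2]
finger_gap: 0.345
t 9.28 pos [ 0.5764 -0.1732  0.2666] yaw [-3.141 -0.    -0.06 ] F [-0.09 -0.2  -1.23] gap 0.345
shift [-0.0002 -0.0001  0.0121] rot [-0.0002 -0.0002  0.0005]
```

```bash
python3 -m inch '[[0,0,0.002,0,0,0,1],[0,0,0.004,0,0,0,1],[0,0,0.006,0,0,0,1],[0,0,0.006,0,0,0,1]]'
```

```text
time: 9.78
ee_pos: [0.577, -0.1734, 0.2661]
tcp_rot: [3.141, -0.001, -0.059]
ft_force: [-10.8, 3.2, 25.7]
finger_gap: 0.342
```

```bash
python3 -m inch '[[0,0,0.002,0,0,0,1],[0,0,0.004,0,0,0,1],[0,0,0.004,0,0,0,1]]'
```

```text
time: 10.15
ee_pos: [0.5777, -0.1736, 0.2662]
tcp_rot: [3.141, -0.004, -0.059]
ft_force: [-6.5, 2.3, 20.0]
finger_gap: 0.346
```

```bash
python3 -m inch '[[0,0,-0.004,0,0.003,0,1],[-0.004,-0.001,-0.005,0,0.003,0,1],[-0.004,-0.001,-0.005,0,0.003,0,1]]'; python3 D.py .574 -.1725 .2666 -.06
```

```text
time: 10.52
ee_pos: [0.5732, -0.1722, 0.2703]
tcp_rot: [3.141, -0.005, -0.059]
ft_force: [-0.8, -0.1, -2.1]
finger_gap: 0.344
t 10.53 pos [ 0.5732 -0.1722  0.2703] yaw [ 3.141 -0.005 -0.059] F [-0.81 -0.11 -2.13] gap 0.344
shift [0.0008 0.0002 0.0037] rot [ 0.0005 -0.0052  0.0008]
```

```bash
python3 -m inch '[[0.0005,0,0.001,0,-0.005,0,1],[0.0005,0,0.003,0,-0.005,0,1],[0.0005,0,0.005,0,-0.005,0,1],[0.0005,0,0.0065,0,-0.005,0,1]]'; python3 D.py .574 -.1725 .2545 -.06
```

```text
time: 11.02
ee_pos: [0.5738, -0.1723, 0.2662]
tcp_rot: [3.141, 0.001, -0.059]
ft_force: [-7.6, 2.4, 20.4]
finger_gap: 0.342
t 11.03 pos [ 0.5738 -0.1723  0.2662] yaw [ 3.141e+00  1.000e-03 -5.900e-02] F [-7.65  2.37 20.43] gap 0.342
shift [0.0002 0.0002 0.0117] rot [0.0002 0.0005 0.001 ]
```

```bash
python3 - <<'E'
from H import *
for n in("scene","top"):
    im=optics.snapshot(n)[...,::-1]; cv2.imwrite(f"pics/{n}5.png",im)
a=np.clip(cv2.imread("pics/scene5.png")[60:290,180:330]*1.5,0,255).astype(np.uint8)
b=np.clip(cv2.imread("pics/top5.png")[100:330,330:480]*1.5,0,255).astype(np.uint8)
cv2.imwrite("pics/c5.png",np.hstack([cv2.resize(k,(390,598),interpolation=cv2.INTER_CUBIC) for k in(a,b)]))
E
```

```text
(no output)
```

View pics/c5.png

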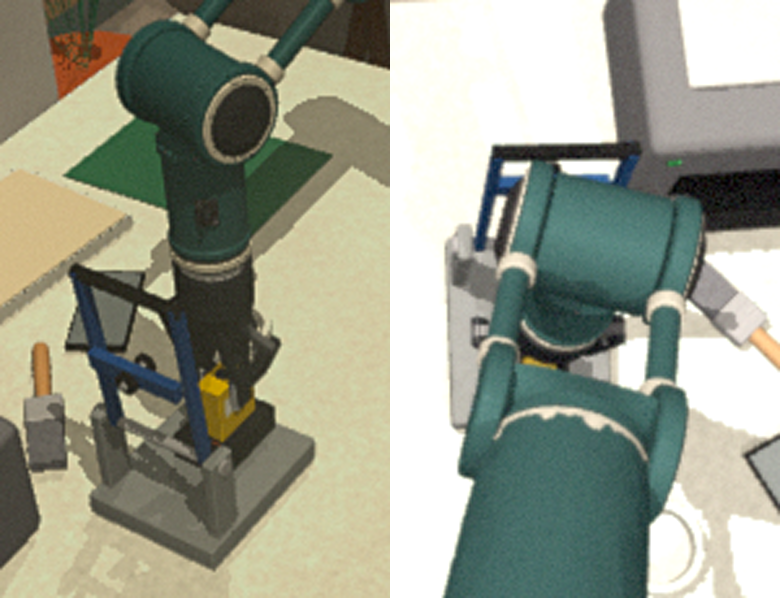

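```bash
python3 - <<'E'
from H import *
im=cv2.imread("pics/scene5.png"); im=np.clip(im*1.8,0,255).astype(np.uint8)
S=12; x0,y0,w,h=245,188,33,48
v=cv2.resize(im[y0:y0+h,x0:x0+w],None,fx=S,fy=S,interpolation=cv2.INTER_NEAREST); v0=v.copy()
def poly(b,col):
    q=((proj("scene",b)+.5-[x0,y0])*S).astype(int)
    for i in range(8):
        for k in(1,2,4):
            if not i&k: cv2.line(v,tuple(map(int,q[i])),tuple(map(int,q[i|k])),col,1)
poly(box(.5745,-.1714,-.06,.06,.03,.0617,.1267),(0,0,255))
poly(box(.577,-.1722,-.06,.0635,.0335,.032,.062),(0,255,0))
cv2.imwrite("pics/z5.png",np.hstack([v0,v]))
E
```

```text
(no output)
```

View pics/z5.png

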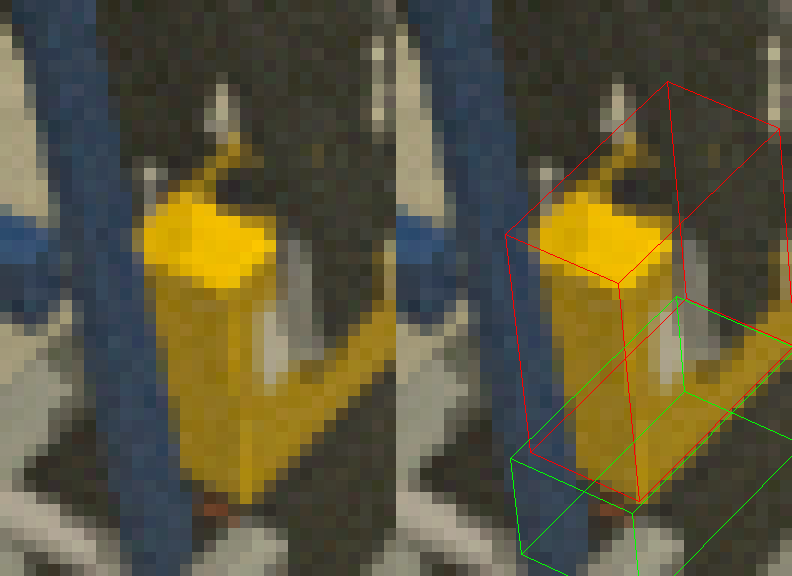

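```bash
python3 - <<'E'
from H import *
def P(u,v,z): return onplane("top",[345+u/9-.5,205+v/9-.5],z).round(4)
print('far +x floor edge',P(355,215,.032)-[.03175,0,0]*1, 'near -x rim',P(362,422,.059)+[.03175,0,0])
print('right floor',P(418,318,.032)+[0,.01675,0],'left rim',P(302,318,.059)-[0,.01675,0])
print('net cradle',onplane("scene",[265.4,229.2],.032),onplane("top",[382.5,242.9],.032))
print('net mouth',onplane("scene",[260.9,219.7],.062),onplane("top",[383.1,236],.062))
im=cv2.imread("pics/top0.png")[223:257,368:402]; print()
cv2.imwrite("pics/topz.png",cv2.resize(np.clip(im*2.2,0,255).astype(np.uint8),None,fx=17,fy=17,interpolation=cv2.INTER_NEAREST))
E
python3 D.py .574 -.1725 .2545 -.06
```

```text
far +x floor edge [ 0.57405 -0.1762   0.032  ] near -x rim [ 0.57375 -0.1685   0.059  ]
right floor [ 0.575   -0.17405  0.032  ] left rim [ 0.572   -0.17175  0.059  ]
net cradle [ 0.57923319 -0.17535085  0.032     ] [ 0.56868559 -0.16880423  0.032     ]
net mouth [ 0.57894948 -0.18746185  0.062     ] [ 0.58013961 -0.1679721   0.062     ]

t 11.12 pos [ 0.5737 -0.1723  0.2662] yaw [ 3.141e+00  1.000e-03 -5.900e-02] F [-6.76  1.04 13.51] gap 0.342
shift [0.0003 0.0002 0.0117] rot [0.0002 0.0005 0.001 ]
```

View pics/topz.png

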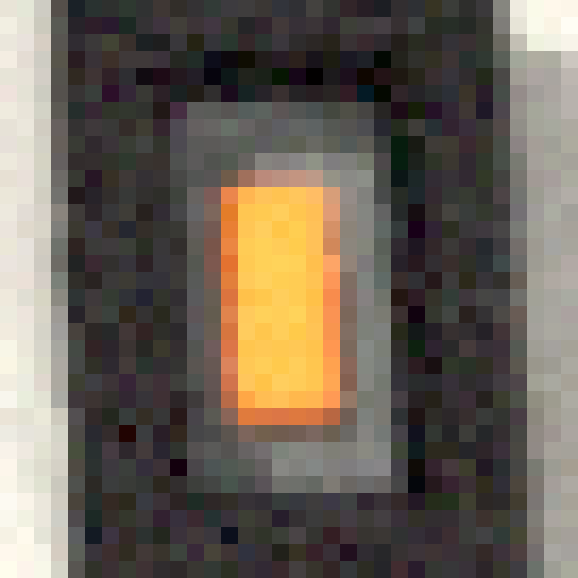

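```bash
python3 - <<'E'
from H import *
s=bot.state(); F=s['ft_force'];M=s['moment']; print(F,M)
# r minimal + along F ; solve at given z planes
for z in(-.2045,-.16,-.1,0):
    # M=rxF -> solve x,y: Mx=y Fz - z Fy ; My= z Fx - x Fz
    print(z, (z*F[0]-M[1])/F[2], (M[0]+z*F[1])/F[2], 'Mz chk')
a=cv2.imread("pics/scene0.png").astype(int);b=cv2.imread("pics/scene5.png").astype(int)
def crop(k): return cv2.resize(np.clip(k[150:250,195:260]*1.6,0,255).astype(np.uint8),None,fx=6,fy=6,interpolation=cv2.INTER_NEAREST)
cv2.imwrite("pics/cmp.png",np.hstack([crop(a),crop(b)]))
E
```

```text
[-6.76491559  1.04253494 13.51038316] [0.59920239 1.21939993 0.06547246]
-0.2045 0.012140684987874774 0.028570913676077753 Mz chk
-0.16 -0.010141343606432143 0.032004776665972304 Mz chk
-0.1 -0.04018452822796955 0.03663470429279642 Mz chk
0 -0.09025650259719858 0.04435125033750329 Mz chk
```

View pics/cmp.png

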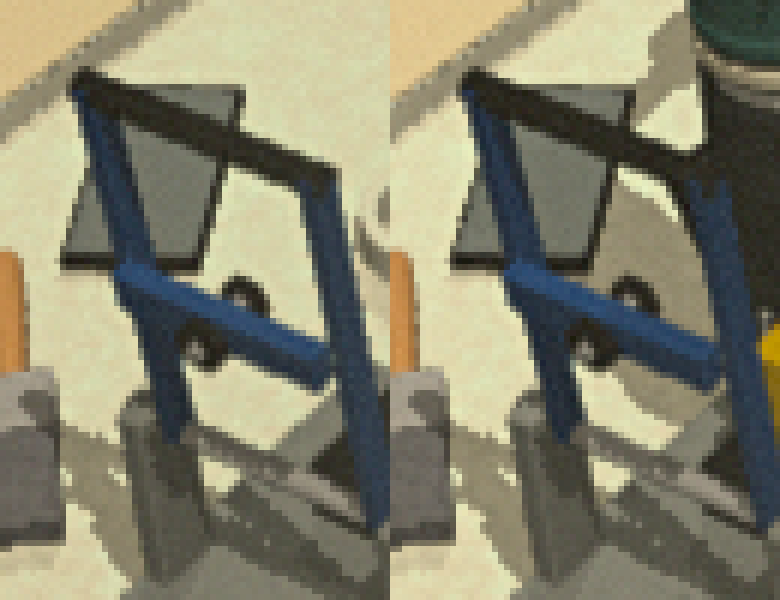

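```bash
python3 -m inch '[[0,0,-0.003,0,0,0,1],[0,0.0035,-0.004,0,0,0,1],[0,0.0035,-0.002,0,0,0,1],[0,0.0035,0.001,0,0,0,1],[0,0.0035,0.003,0,0,0,1]]'; python3 -c "
from station import bot
s=bot.state(); print(s['ft_force'],s['moment'])"
```

```text
time: 11.75
ee_pos: [0.5736, -0.1758, 0.2627]
tcp_rot: [3.142, 0.001, -0.059]
ft_force: [0.5, -0.2, -1.0]
finger_gap: 0.344
[ 0.52991339 -0.19641624 -0.96796715] [-0.00655241 -0.15074558  0.0020078 ]
```

```bash
python3 -m inch '[[0,0,0.002,0,0,0,1],[0,0,0.004,0,0,0,1],[0,0,0.005,0,0,0,1],[0,0,0.005,0,0,0,1]]'; python3 -c "
from station import bot
s=bot.state(); print(s['ft_force'],s['moment'])"
```

```text
time: 12.25
ee_pos: [0.5736, -0.1757, 0.2576]
tcp_rot: [3.142, 0.001, -0.059]
ft_force: [0.5, -0.7, -1.1]
finger_gap: 0.347
[ 0.47583963 -0.73653292 -1.07822296] [-0.04238061 -0.20737606  0.0169402 ]
```

```bash
python3 -m inch '[[0,0,0.001,0,0,0,1],[0,0,0.002,0,0,0,1],[0,0,0.003,0,0,0,1],[0,0,0.003,0,0,0,1]]'; python3 -c "
from station import bot
s=bot.state(); print(s['ft_force'],s['moment'])"
```

```text
time: 12.75
ee_pos: [0.5736, -0.1757, 0.2545]
tcp_rot: [3.142, 0.001, -0.059]
ft_force: [-0.5, -0.2, -1.3]
finger_gap: 0.345
[-0.46060453 -0.18289422 -1.27097227] [-0.04817835 -0.26294876  0.00392708]
```

```bash
python3 -m inch '[[0,0,0.001,0,0,0,1],[0,0,0.002,0,0,0,1],[0,0,0.002,0,0,0,1]]'; python3 -c "
from station import bot
s=bot.state(); print(s['ft_force'],s['moment'])"
```

```text
time: 13.12
ee_pos: [0.5736, -0.1757, 0.2528]
tcp_rot: [3.142, 0.0, -0.059]
ft_force: [-1.6, 0.7, 2.4]
finger_gap: 0.34
[-1.6205965   0.70596541  2.39821511] [0.07634362 0.1205709  0.02245825]
```

```bash
python3 -m inch '[[0,0,0,0,0,0,0],[0,0,0,0,0,0,-0.5],[0,0,0,0,0,0,-0.5],[0,0,0,0,0,0,-0.5],[0,0,0,0,0,0,-0.5]]'; python3 -m inch '[[0,0,-0.01,0,0,0,-0.5],[0,0,-0.03,0,0,0,-0.5],[0,0,-0.06,0,0,0,-0.5],[0,0,-0.1,0,0,0,-0.5],[0,0,-0.15,0,0,0,-0.5]]'; python3 - <<'E'
from H import *
for n in("scene","top"):
    im=optics.snapshot(n)[...,::-1]; cv2.imwrite(f"pics/{n}6.png",im)
im=cv2.imread("pics/scene6.png"); im=np.clip(im*1.8,0,255).astype(np.uint8)
S=10; x0,y0,w,h=240,190,38,56
v=cv2.resize(im[y0:y0+h,x0:x0+w],None,fx=S,fy=S,interpolation=cv2.INTER_NEAREST); v0=v.copy()
def poly(b,col):
    q=((proj("scene",b)+.5-[x0,y0])*S).astype(int)
    for i in range(8):
        for k in(1,2,4):
            if not i&k: cv2.line(v,tuple(map(int,q[i])),tuple(map(int,q[i|k])),col,1)
poly(box(.577,-.1722,-.06,.06,.03,.05,.115),(0,0,255))
cv2.imwrite("pics/z6.png",np.hstack([v0,v]))
E
```

```text
time: 13.75
ee_pos: [0.5736, -0.1758, 0.2527]
tcp_rot: [3.142, 0.0, -0.059]
ft_force: [0.5, 0.3, -0.0]
finger_gap: 0.752
time: 14.38
ee_pos: [0.5733, -0.1756, 0.4049]
tcp_rot: [3.142, 0.001, -0.059]
ft_force: [0.6, 0.2, 0.5]
finger_gap: 0.751
```

View pics/z6.png

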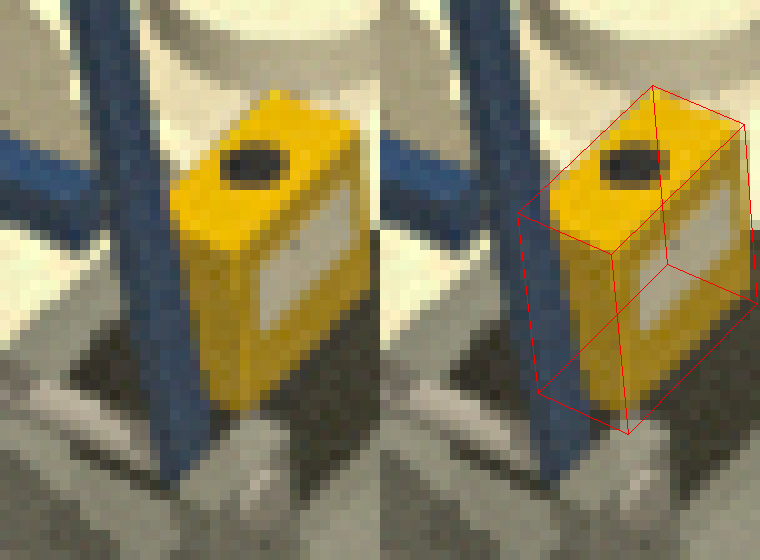

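```bash
python3 -m inch '[[0,0,-0.06,0,0,0,0.5],[0,0,-0.12,0,0,0,1],[0.05,0,-0.13,0,0,0,1],[0.1,0,-0.13,0,0,0,1],[0.15,0,-0.13,0,0,0,1]]';python3 D.py .742 -.184 .53 -.06; python3 D.py .742 -.184 .458 -.06
```

```text
time: 15.1
ee_pos: [0.7245, -0.1845, 0.5471]
tcp_rot: [3.137, -0.017, -0.059]
ft_force: [0.6, -0.2, 0.6]
finger_gap: 0.003
t 15.1 pos [ 0.7245 -0.1845  0.5471] yaw [ 3.137 -0.017 -0.059] F [ 0.57 -0.24  0.64] gap 0.003
shift [ 0.0171 -0.0017  0.0173] rot [ 0.0049 -0.017   0.0008]
t 15.1 pos [ 0.7245 -0.1845  0.5471] yaw [ 3.137 -0.017 -0.059] F [ 0.57 -0.24  0.64] gap 0.003
shift [ 0.0159 -0.002   0.0893] rot [ 0.0049 -0.017   0.0008]
```

```bash
python3 -m inch '[[0.017,-0.002,0.01,0.005,-0.017,0,1],[0.017,-0.002,0.03,0.005,-0.017,0,1],[0.016,-0.002,0.06,0.005,-0.017,0,1],[0.016,-0.002,0.089,0.005,-0.017,0,1],[0.016,-0.002,0.089,0.005,-0.017,0,1]]';python3 D.py .72 -.183 .458 -.06; python3 - <<'E'
from H import *
for n in("scene","top"):
    im=optics.snapshot(n)[...,::-1]; cv2.imwrite(f"pics/{n}7.png",im)
a=np.clip(cv2.imread("pics/scene7.png")[60:290,180:330]*1.5,0,255).astype(np.uint8)
b=np.clip(cv2.imread("pics/top7.png")[60:290,330:480]*1.5,0,255).astype(np.uint8)
cv2.imwrite("pics/c7.png",np.hstack([cv2.resize(k,(390,598),interpolation=cv2.INTER_CUBIC) for k in(a,b)]))
E
```

```text
time: 15.72
ee_pos: [0.7403, -0.1839, 0.4542]
tcp_rot: [-3.14, 0.007, -0.059]
ft_force: [-0.3, -0.2, -0.0]
finger_gap: -0.002
t 15.72 pos [ 0.7403 -0.1839  0.4542] yaw [-3.14   0.007 -0.059] F [-0.32 -0.23 -0.04] gap -0.002
shift [-0.0203  0.0003 -0.0036] rot [-0.0015  0.0073  0.0005]
```

View pics/c7.png

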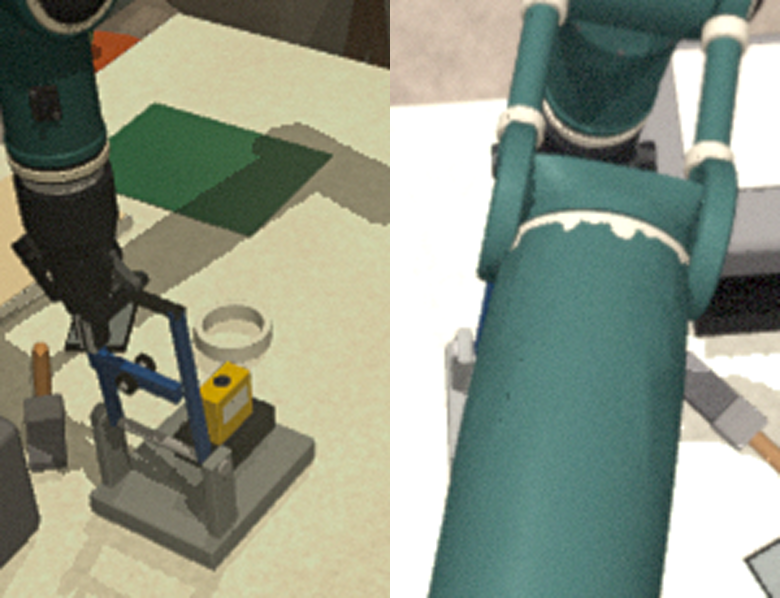

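```bash
python3 -m inch '[[-0.01,0,0,-0.0015,0.007,0,1],[-0.02,0,0,-0.0015,0.007,0,1],[-0.03,0,-0.002,-0.0015,0.007,0,1],[-0.03,0,-0.003,-0.0015,0.007,0,1]]';python3 D.py .661 -.179 .457 -.06
```

```text
time: 16.32
ee_pos: [0.7105, -0.1823, 0.4631]
tcp_rot: [3.14, -0.008, -0.06]
ft_force: [1.2, -0.1, 1.2]
finger_gap: 0.001
t 16.32 pos [ 0.7105 -0.1823  0.4631] yaw [ 3.14  -0.008 -0.06 ] F [ 1.2 -0.1  1.2] gap 0.001
shift [-0.0497 -0.0004  0.0057] rot [ 0.0018 -0.0079  0.0003]
```

```bash
python3 -m inch '[[-0.01,0,0.002,0,-0.004,0,1],[-0.02,0,0.004,0,-0.004,0,1],[-0.03,0,0.005,0,-0.004,0,1],[-0.04,0,0.006,0,-0.004,0,1],[-0.05,0,0.006,0,-0.004,0,1]]';python3 D.py .624 -.177 .447 -.06
```

```text
time: 16.95
ee_pos: [0.6615, -0.1795, 0.4584]
tcp_rot: [3.139, -0.011, -0.06]
ft_force: [5.5, -1.6, -0.5]
finger_gap: 0.0
t 16.95 pos [ 0.6615 -0.1795  0.4584] yaw [ 3.139 -0.011 -0.06 ] F [ 5.48 -1.57 -0.53] gap 0.0
shift [-0.0377 -0.0003  0.011 ] rot [ 0.003  -0.0105  0.0005]
```

```bash
python3 -m inch '[[-0.012,0,0.003,0,-0.008,0,1],[-0.025,0,0.006,0,-0.008,0,1],[-0.038,0,0.011,0,-0.008,0,1],[-0.05,0,0.016,0,-0.008,0,1],[-0.06,0,0.021,0,-0.008,0,1]]';python3 D.py .561 -.1745 .406 -.06
```

```text
time: 17.58
ee_pos: [0.6013, -0.1761, 0.4368]
tcp_rot: [3.138, -0.004, -0.06]
ft_force: [3.3, -1.2, 3.0]
finger_gap: -0.002
t 17.57 pos [ 0.6013 -0.1761  0.4368] yaw [ 3.138 -0.004 -0.06 ] F [ 3.3  -1.21  3.02] gap -0.002
shift [-0.0404  0.0007  0.0307] rot [ 0.0034 -0.0036  0.0004]
```

```bash
python3 -m inch '[[-0.01,0,0.006,0,-0.004,0,1],[-0.02,0,0.013,0,-0.004,0,1],[-0.03,0,0.021,0,-0.004,0,1],[-0.04,0,0.03,0,-0.004,0,1],[-0.04,0,0.03,0,-0.004,0,1]]';python3 D.py .58 -.1745 .406 -.06;  python3 - <<'E'
from H import *
im=optics.snapshot("scene")[...,::-1]; cv2.imwrite("pics/scene8.png",im)
cv2.imwrite("pics/c8.png",cv2.resize(np.clip(im[100:290,170:340]*1.5,0,255).astype(np.uint8),None,fx=3.1,fy=3.1,interpolation=cv2.INTER_CUBIC))
E
```

```text
time: 18.2
ee_pos: [0.5598, -0.1736, 0.4046]
tcp_rot: [3.139, 0.005, -0.06]
ft_force: [0.1, -0.1, -0.5]
finger_gap: -0.004
t 18.2 pos [ 0.5598 -0.1736  0.4046] yaw [ 3.139  0.005 -0.06 ] F [ 0.08 -0.15 -0.48] gap -0.004
shift [ 0.0202 -0.0003 -0.0015] rot [0.0024 0.0054 0.0002]
```

View pics/c8.png

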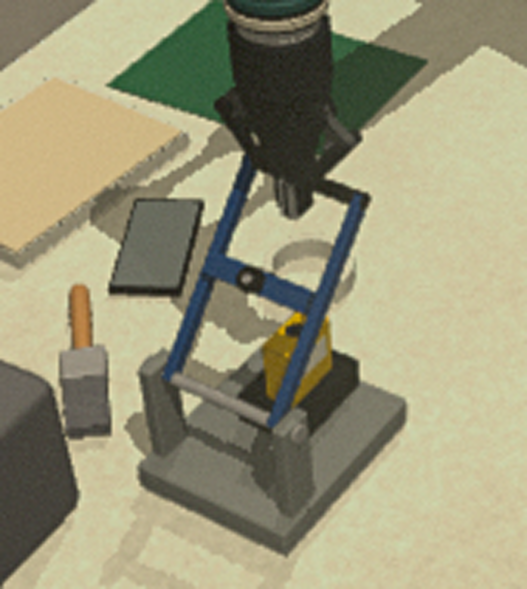

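```bash
python3 -m inch '[[0.02,0,-0.005,0,0.005,0,1],[0.025,0,-0.03,0,0.005,0,1],[0.025,0,-0.06,0,0.005,0,1],[0.01,0,-0.065,0,0.005,0,1],[-0.015,0,-0.065,0,0.005,0,1]]';python3 D.py .543 -.1734 .445 -.06
```

```text
time: 18.88
ee_pos: [0.5444, -0.1723, 0.4691]
tcp_rot: [3.14, 0.003, -0.059]
ft_force: [1.0, -0.3, 0.5]
finger_gap: 0.0
t 18.88 pos [ 0.5444 -0.1723  0.4691] yaw [ 3.14e+00  3.00e-03 -5.90e-02] F [ 0.95 -0.25  0.46] gap 0.0
shift [-0.0012  0.0011  0.0241] rot [0.0017 0.0028 0.0005]
```

```bash
python3 -m inch '[[-0.001,0.001,0.012,0,0.003,0,1],[-0.001,0.001,0.022,0,0.003,0,1],[-0.001,0.001,0.03,0,0.003,0,1],[-0.001,0.001,0.036,0,0.003,0,1],[-0.003,0.001,0.04,0,0.003,0,1]]';python3 D.py .518 -.172 .404 -.06
```

```text
time: 19.5
ee_pos: [0.5412, -0.1731, 0.4309]
tcp_rot: [3.14, 0.001, -0.059]
ft_force: [-7.4, 2.6, 15.5]
finger_gap: -0.0
t 19.5 pos [ 0.5412 -0.1731  0.4309] yaw [ 3.14e+00  1.00e-03 -5.90e-02] F [-7.4   2.61 15.46] gap -0.0
shift [-0.0232  0.0002  0.0269] rot [0.0016 0.0007 0.0008]
```

```bash
python3 -m inch '[[-0.007,0,0.005,0,0,0,1],[-0.012,0,0.012,0,0,0,1],[-0.018,0,0.019,0,0,0,1],[-0.024,0,0.026,0,0,0,1]]';python3 D.py .5 -.171 .371 -.06
```

```text
time: 20.0
ee_pos: [0.5176, -0.1719, 0.4065]
tcp_rot: [3.139, -0.001, -0.059]
ft_force: [-0.8, 0.5, 6.2]
finger_gap: -0.001
t 20.0 pos [ 0.5176 -0.1719  0.4065] yaw [ 3.139e+00 -1.000e-03 -5.900e-02] F [-0.8   0.48  6.22] gap -0.001
shift [-0.0177  0.0001  0.0355] rot [ 0.0024 -0.0014  0.001 ]
```

```bash
python3 -m inch '[[-0.005,0,0.008,0,0,0,1],[-0.01,0,0.017,0,0,0,1],[-0.014,0,0.026,0,0,0,1],[-0.0175,0,0.035,0,0,0,1]]';python3 D.py .4886 -.1705 .342 -.06
```

```text
time: 20.5
ee_pos: [0.4998, -0.171, 0.3721]
tcp_rot: [3.139, 0.0, -0.059]
ft_force: [-5.3, 0.1, 7.9]
finger_gap: -0.006
t 20.5 pos [ 0.4998 -0.171   0.3721] yaw [ 3.139  0.    -0.059] F [-5.26  0.09  7.94] gap -0.006
shift [-0.0112  0.0001  0.0301] rot [0.0028 0.0003 0.0014]
```

```bash
python3 -m inch '[[-0.004,0,0.008,0,0,0,1],[-0.007,0,0.016,0,0,0,1],[-0.009,0,0.023,0,0,0,1],[-0.011,0,0.03,0,0,0,1]]';python3 D.py .486 -.1702 .32 -.06
```

```text
time: 21.0
ee_pos: [0.4888, -0.1704, 0.3423]
tcp_rot: [3.139, 0.001, -0.058]
ft_force: [-1.7, 0.8, 5.1]
finger_gap: -0.001
t 21.0 pos [ 0.4888 -0.1704  0.3423] yaw [ 3.139e+00  1.000e-03 -5.800e-02] F [-1.7   0.77  5.07] gap -0.001
shift [-0.0028 -0.0001  0.0223] rot [0.0029 0.0009 0.0016]
```

```bash
python3 -m inch '[[-0.001,0,0.005,0,0,0,1],[-0.0015,0,0.01,0,0,0,1],[-0.0015,0,0.01,0,0,0,1]]'; python3 -m inch '[[0,0,0.003,0,0,0,1],[0,0,0.006,0,0,0,1],[0,0,0.006,0,0,0,1]]';python3 -m inch '[[0,0,0.002,0,0,0,1],[-0.0005,0,0.004,0,0,0,1],[-0.0005,0,0.004,0,0,0,1]]'
```

```text
time: 21.38
ee_pos: [0.4872, -0.1704, 0.3318]
tcp_rot: [3.139, 0.002, -0.058]
ft_force: [0.6, 0.1, -0.1]
finger_gap: -0.001
time: 21.75
ee_pos: [0.4872, -0.1704, 0.3256]
tcp_rot: [3.139, 0.002, -0.058]
ft_force: [-0.7, 0.1, 0.3]
finger_gap: -0.001
time: 22.12
ee_pos: [0.4867, -0.1704, 0.3214]
tcp_rot: [3.139, 0.002, -0.058]
ft_force: [-2.1, 0.7, 3.5]
finger_gap: 0.002
```

```bash
python3 -m inch '[[0,0,0.002,0,0,0,1],[0,0,0.004,0,0,0,1]]'; python3 - <<'E'
from H import *
im=optics.snapshot("scene")[...,::-1]; cv2.imwrite("pics/scene9.png",im)
cv2.imwrite("pics/c9.png",cv2.resize(np.clip(im[120:290,190:340]*1.5,0,255).astype(np.uint8),None,fx=3.5,fy=3.5,interpolation=cv2.INTER_CUBIC))
E
```

```text
time: 22.38
ee_pos: [0.4865, -0.1704, 0.3173]
tcp_rot: [3.139, 0.002, -0.058]
ft_force: [-3.3, -0.4, 4.9]
finger_gap: 0.001
```

View pics/c9.png

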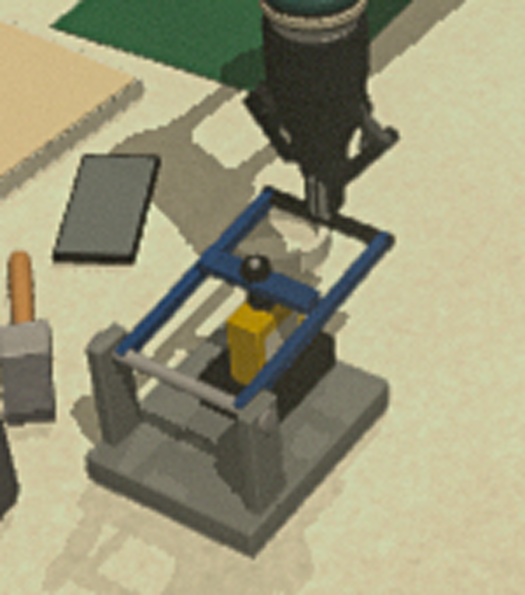

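```bash
for i in 1; do python3 -m inch '[[0,0,0.002,0,0,0,1],[0,0,0.003,0,0,0,1]]'; done;  python3 -m inch '[[0,0,0.002,0,0,0,1],[0,0,0.003,0,0,0,1]]'; python3 -m inch '[[0,0,0.002,0,0,0,1],[0,0,0.003,0,0,0,1]]'
```

```text
time: 22.68
ee_pos: [0.4865, -0.1704, 0.3139]
tcp_rot: [3.139, 0.003, -0.058]
ft_force: [-4.1, 0.5, 5.4]
finger_gap: 0.001
time: 22.92
ee_pos: [0.4864, -0.1704, 0.3107]
tcp_rot: [3.139, 0.003, -0.058]
ft_force: [-3.5, 0.3, 4.9]
finger_gap: -0.0
time: 23.18
ee_pos: [0.4864, -0.1704, 0.3076]
tcp_rot: [3.139, 0.003, -0.058]
ft_force: [-2.6, -0.8, 5.1]
finger_gap: -0.003
```

```bash
python3 -m inch '[[0,0,0.002,0,0,0,1],[0,0,0.003,0,0,0,1]]';  python3 -m inch '[[0,0,0.002,0,0,0,1],[0,0,0.003,0,0,0,1]]'; python3 -m inch '[[0,0,0.001,0,0,0,1],[0,0,0.002,0,0,0,1]]'
```

```text
time: 23.42
ee_pos: [0.4863, -0.1705, 0.3045]
tcp_rot: [3.139, 0.003, -0.058]
ft_force: [-4.2, 0.7, 6.5]
finger_gap: -0.002
time: 23.68
ee_pos: [0.4863, -0.1705, 0.3015]
tcp_rot: [3.139, 0.003, -0.058]
ft_force: [-4.6, 0.6, 6.2]
finger_gap: 0.001
time: 23.92
ee_pos: [0.4862, -0.1705, 0.2997]
tcp_rot: [3.139, 0.004, -0.058]
ft_force: [-4.0, 0.2, 6.4]
finger_gap: -0.005
```

```bash
python3 -m inch '[[0,0,0.001,0,0,0,1],[0,0,0.002,0,0,0,1]]';  python3 -m inch '[[0,0,0.001,0,0,0,1],[0,0,0.002,0,0,0,1]]'
```

```text
time: 24.18
ee_pos: [0.4862, -0.1705, 0.2979]
tcp_rot: [3.139, 0.004, -0.058]
ft_force: [-4.4, 0.6, 5.6]
finger_gap: 0.0
time: 24.42
ee_pos: [0.4861, -0.1705, 0.2962]
tcp_rot: [3.139, 0.004, -0.058]
ft_force: [-4.9, 0.7, 8.4]
finger_gap: 0.001
```

```bash
python3 -m inch '[[0,0,0.001,0,0,0,1],[0,0,0.002,0,0,0,1]]';  python3 -m inch '[[0,0,0.001,0,0,0,1],[0,0,0.002,0,0,0,1]]'
```

```text
time: 24.68
ee_pos: [0.4861, -0.1705, 0.2946]
tcp_rot: [3.139, 0.004, -0.058]
ft_force: [-5.4, 1.2, 7.8]
finger_gap: -0.002
time: 24.92
ee_pos: [0.4861, -0.1705, 0.2931]
tcp_rot: [3.139, 0.004, -0.058]
ft_force: [-5.4, 1.5, 8.7]
finger_gap: 0.001
```

```bash
python3 -m inch '[[0,0,0.001,0,0,0,1],[0,0,0.0015,0,0,0,1]]'
```

```text
time: 25.18
ee_pos: [0.4861, -0.1705, 0.2922]
tcp_rot: [3.139, 0.004, -0.058]
ft_force: [-4.8, 0.9, 8.4]
finger_gap: 0.002
```

```bash
python3 -m inch '[[0,0,0.001,0,0,0,1],[0,0,0.0015,0,0,0,1]]'
```

```text
time: 25.42
ee_pos: [0.4861, -0.1705, 0.2912]
tcp_rot: [3.139, 0.004, -0.058]
ft_force: [-5.9, 0.9, 8.4]
finger_gap: 0.002
```

```bash
python3 -m inch '[[0,0,0.001,0,0,0,1],[0,0,0.002,0,0,0,1]]'
```

```text
time: 25.68
ee_pos: [0.4862, -0.1705, 0.2907]
tcp_rot: [3.139, 0.004, -0.058]
ft_force: [-8.1, 3.1, 17.8]
finger_gap: 0.002
```

```bash
python3 -m inch '[[0,0,0.001,0,0,0,1],[0,0,0.002,0,0,0,1]]'
```

```text
time: 25.92
ee_pos: [0.4863, -0.1705, 0.2906]
tcp_rot: [3.139, 0.005, -0.058]
ft_force: [-9.2, 3.4, 21.5]
finger_gap: -0.001
```

```bash
python3 -m inch '[[0,0,0.001,0,0,0,1],[0,0,0.002,0,0,0,1]]'
```

```text
time: 26.18
ee_pos: [0.4863, -0.1705, 0.2905]
tcp_rot: [3.139, 0.005, -0.058]
ft_force: [-10.4, 2.7, 20.3]
finger_gap: -0.001
```

```bash
python3 -m inch '[[0,0,-0.003,0,0,0,1],[0,0,-0.015,0,0,0,1],[0,0,-0.05,0,0,0,1],[0,0,-0.1,0,0,0,1],[-0.02,0,-0.15,0,0,0,1]]'; python3 - <<'E'
from H import *
print(bot.state()['ft_force'])
for n in("scene","top"):
    im=optics.snapshot(n)[...,::-1]; cv2.imwrite(f"pics/{n}10.png",im)
im=cv2.imread("pics/scene10.png")
cv2.imwrite("pics/c10.png",cv2.resize(np.clip(im[150:280,200:320]*1.6,0,255).astype(np.uint8),None,fx=4.5,fy=4.5,interpolation=cv2.INTER_NEAREST))
E
```

```text
time: 26.8
ee_pos: [0.4677, -0.1691, 0.4421]
tcp_rot: [3.139, 0.004, -0.057]
ft_force: [0.1, -0.3, 0.3]
finger_gap: -0.001
[ 0.11167751 -0.32629771  0.33522916]
```

View pics/c10.png

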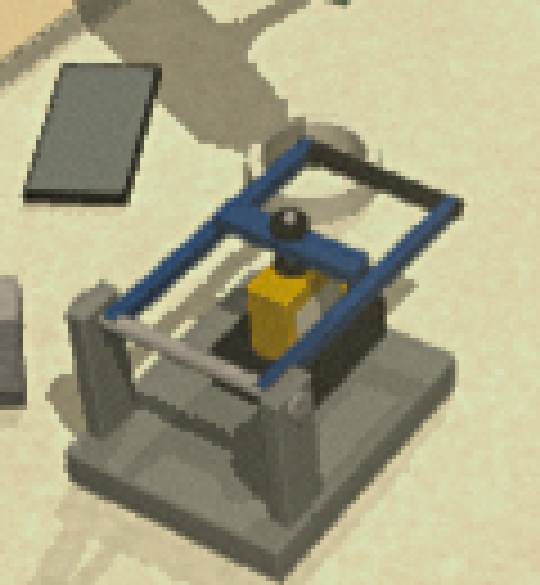

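View pics/scene10.png

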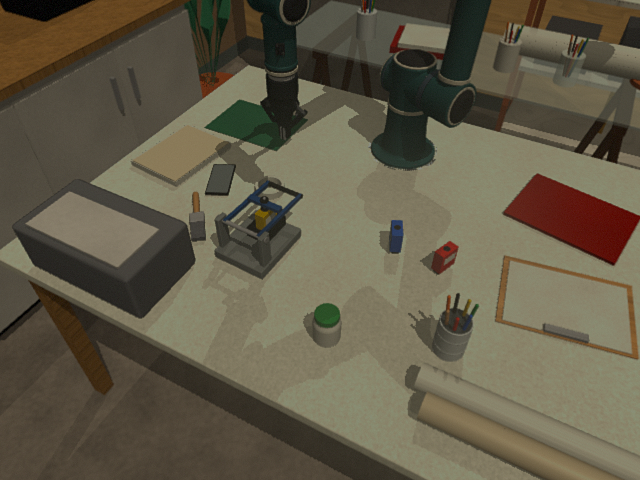

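```bash
python3 - <<'E'
from H import *
a=cv2.imread("pics/scene6.png");b=cv2.imread("pics/scene10.png")
for im,z in((a,.115),(b,.107)):
    print(proj("scene",box(.5755,-.1722,-.06,.06,.03,z-.065,z))[[7]])
print(bot.state()['qvel'].round(4)); print(bot.close_job())
E
```

```text
[[262.91351783 214.62155696]]
[[263.13720453 216.89798375]]
[ 0.0039  0.0497  0.0653  0.0073 -0.0731  0.0067]
the job is handed in; nothing more can be done
None
```

I stood the yellow tank in the cradle, let go of it with the clamp open, then swung the clamp down and pressed until the tank stopped. The job is handed in at about 27 s. No verdict is given.

- **Insertion:** the first tries met the cradle rim at up to 26 N, because the tank was about 3.5 mm off in y. I lifted it, shifted it and it went in without resistance, then touched the valve at about 2.4 N. The picture after release showed it upright, with its top edge where a tank resting on the valve should be. I briefly tilted the tank in the air after misreading a picture and undid that before inserting.
- **Clamp:** the force at the bar rose from 5 N to about 8.5 N over the last 15 mm. It then jumped to about 21 N with no further travel, at an estimated clamp angle of -0.03, and I backed off there.
- **Last checks:** the last picture shows the clamp level over the tank. The tank's top corner is about 3 pixels lower than when it rested on the valve, and I expected about 2.3. The wrist force was back near zero with the arm clear, and the other things looked unmoved.
- **Not done:**
  - I did not press the bar a second time to rule out a small springback.
  - The arm was still settling slightly in free air when I handed in.
- **Disagreement:** the two cameras differed by about 3 mm in x, and the cradle's y in the robot's frame was about 3 mm from what both showed.

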